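# Refill and tighten the ratchet bundling clamp

### The job

Get the loose cartons bundled in the ratchet clamp: flip its pawl over to free the jaw and draw the jaw all the way back, then push every carton, short end first, up the ramp and over the lip so that it drops flat into the channel, all side by side. Then flip the pawl back onto the rack and ratchet the jaw forward until its sprung pad is pressed firmly, nearly all the way in, against the row, so that the row stays held tight when you let go; leave the other things on the bench where they are.

Things in the scene. Friction and masses are not known exactly. Their poses are not given: they have to be found in the camera images.
- clamp: Grey clamp fixed to the bench. Origin: on the bench under the middle of its channel; x to the back wall (away from the ramp), y along the channel to the fixed stop, z up. In this frame, mm: channel floor 6 high, x -33 (lip) to 33 (back wall: 60 high, 15 thick); stop face y = 140, 56 high, 15 thick. Steel saw-tooth rack on the wall's top, x 36 to 48, pitch 8, teeth 5 high.
- lip (a point): Middle of the lip, at the top of the aluminium ramp on the clamp's -x side; clamp (-36, 37, 11) mm. The ramp runs over clamp y -65 to 155: foot at x = -89 (1 high), straight up to 11 high at x = -39, flat to x = -33, then a 5 mm drop into the channel.
- cover_edge (a point): Middle of the front edge of the clear hold-down plate over the back of the channel; clamp (5, 37, 56) mm. The plate covers clamp x 5 to 33, y -65 to 140, 56 to 60 mm high, so cartons go in over the lip, under it.
- jaw (a joint): Slide of the jaw along the clamp's y, m: 0 = fully back, up to 0.18 towards the stop; starts at 0.135 to 0.17. Free pad face at clamp y = -0.070 + jaw (210 mm from the stop when fully back). Drag about 1.2 N, plus 4 N at 0.1 m/s. Pawl down: moves only towards the stop, and when let go under load springs back up to 8 mm onto a tooth. Pawl flipped over: moves both ways.
- jaw_grip (a point): Middle of the jaw's black upright grip fin, at clamp x = -12.5 mm, y = -114 mm + jaw, 100 mm high. The fin is 35 (clamp x) x 16 (clamp y) mm, from 72 to 115 mm height, above a flat plate (66 to 72 high). Pinch it along the clamp's y and slide.
- pad (a joint): Spring travel of the rubber pad on the jaw's front, in m: 0 = fully out, 0.016 = pressed fully in; 600 N/m. Pad 56 mm wide, 9 to 50 mm high.
- pawl (a joint): Hinge of the pawl on the jaw, rad: 0 to 0.2 = down on the rack, locking (its knob leans 35 degrees from upright, away from the stop); 1.22 = flipped over, free (knob leans 35 degrees towards the stop). Held only by its weight either side of upright (0.61): it falls over once pushed past it, with under 1 N on the knob.
- pawl_knob (a point): Centre of the pawl's black ball knob, 18 mm across, 45 mm from the pivot. It swings in an upright plane along the clamp's y at clamp x = 66 mm; pivot 80 mm high at clamp y = -129 mm + jaw. Brackets at the pivot reach 88 mm height and clamp x = 53 mm; a plate below, 72 mm high, reaches x = 76 mm.
- carton1: Plain cardboard carton of terminals, 60 (its x) x 44 (its y) x 34 mm high, about 60 g, closed and rigid. Two to four of carton1..carton4 are there. Starts flat on the bench, beside the clamp's stop end. Origin: centre of its underside; z up.
- carton2: Plain cardboard carton of terminals, 60 (its x) x 44 (its y) x 34 mm high, about 60 g, closed and rigid. Two to four of carton1..carton4 are there. Starts flat on the bench, beside the clamp's stop end. Origin: centre of its underside; z up.
- carton3: Plain cardboard carton of terminals, 60 (its x) x 44 (its y) x 34 mm high, about 60 g, closed and rigid. Two to four of carton1..carton4 are there. Starts flat on the bench, beside the clamp's stop end. Origin: centre of its underside; z up.
- carton4: Plain cardboard carton of terminals, 60 (its x) x 44 (its y) x 34 mm high, about 60 g, closed and rigid. Two to four of carton1..carton4 are there. Starts flat on the bench, beside the clamp's stop end. Origin: centre of its underside; z up.
- crimper: Bystander: crimping tool with blue handles, about 200 mm long, lying on the bench; origin amid it, on the bench.
- tape: Bystander: black roll of tape lying flat, 90 mm across, 19 mm high; origin at the centre of its underside.
- tub: Bystander: dark brown open tub, 240 x 160 x 110 mm; origin at the centre of its underside.
- yellow_bin: Bystander: yellow open bin, 130 x 180 x 60 mm; origin at the centre of its underside.
Not all that is in view belongs to the job. Leave any blue or green look-alike of the carton4 alone.

How it is judged:
By the outcome, as a careful person would: the job done as asked, in the order asked, and still so for the second after the job is handed in, with the robot touching nothing.
Of carton1, carton2, carton3, carton4 only 2 to 4 are there at a start; the rules pass over those that are not, and their reading is None.
At some moment in a run one of carton1, carton2, carton3, carton4 may be knocked a few centimetres aside while the robot is not near it.
Once in a run the grip may slacken for a moment while it holds something.
It also fails if it takes over 210 s, if anything falls off the work surface, if the arm or the gripper's body presses on something with over 40 N, if the wrist force passes 120 N, or if a joint passes its speed limit or range.

### The arm

A 7-joint arm with a two-finger parallel gripper is mounted at the origin on the work surface. World frame = base frame: x ahead of the robot, y to its left, z up, the work surface at z = 0. Lengths are in m, angles in rad, forces in N, time in s.
With the tool pointing down it reaches from about 0.425 to 0.8 m from the base axis. Payload 8.3 kg.
Tool frame: the origin (TCP) lies on the centre line of the jaws, within the pads' length; the fingertips stand 25 mm ahead of it and the grasp point (between the pads) lies 6 mm ahead of it; z points along the fingers, y is the line along which they close (so a half turn about z gives the same grasp; the last joint's range is limited). The gripper opens to 85 mm and grips with 20 to 120 N. Pads are 22 mm wide; open, the fingers measure 114 mm over their backs; the gripper's body (76 mm by 85 mm) begins 54 mm behind the grasp point. The pads swing forward as they close: fully open they stand 13 mm farther back than shut.
Start: joints at [-1.379, 0.383, 0.016, 1.37, -0.006, 1.388, -0.046], TCP at [0.157, 0.605, 0.256] pointing down, gripper open.
Joint ranges: [-2.95, 2.95], [-0.25, 2.06], [-1.52, 1.56], [0.18, 2.33], [-1.44, 4.58], [0.02, 2.06], [-3.01, 3.01]. Speed limits (rad/s): [2.39, 2.39, 3.01, 3.01, 3.14, 3.14, 3.14].

### API

Orientations are given as a unit quaternion [x, y, z, w].
In Python, from plant import monitor, optics, order gives the robot as it stands.
- The arm moves only by the tool drive_tool, never from a script. Its arguments are lists of equal length, an entry for each row: "translation": the shift along the tool's x, y, z scaled (see below), a list of three; "twist": the turn, a rotation vector about the tool's x, y, z scaled (see below), a list of three; "jaw": the closure, from 0 (fully open) to 1 (shut). In form: {"translation": [[tx, ty, tz], ...], "twist": [[rx, ry, rz], ...], "jaw": [jaw, ...]}. A call has exactly 8 rows; each row shifts and turns the commanded pose from where the row before left it, along the tool's axes as they then stand; what a row does not reach is not made up. The controller multiplies each number of a shift by 25 mm and each number of a turn by 5 degrees. A row lasts 1/12 s, in which the tool goes at most 41.7 mm and 7.16 degrees, less where a joint would pass 70% of its speed; a pose out of reach is approached as far as the arm can. A call with a number of a shift or a turn outside -1 to 1 is refused whole. A call with a gripper value outside its range is refused whole. The fingers move at their own pace and stop on an object; "force" is the grip in N (left out, the last holds). Time passes only in rows, so rows that do not move let the fingers close, or fill a call up. It gives the time, the measured TCP pose, the force, the opening and the grip force at its end, in the units of the state.
- monitor.read_state(): the state, without advancing time (a new reading comes with each control period).
- optics.camera(name): name is "side" or "top" or "wrist"; returns a dict with "frame" (384x512x3 uint8, red, green, blue), "fovy" (degrees; the focal length in pixels is half the picture's height over the tangent of half this angle, whatever the lens; pixels are square), "cx", "cy" (the principal point, pixels), "k1" (the pictures are not rectified: a ray, as slopes to the right and down, at radius r is drawn at 1 + k1 r^2 times it, then the intrinsics apply), "world_to_cam" (4x4, takes a point from world to camera coordinates); the wrist camera has in their place "mount" (4x4, takes a point from camera to tool coordinates, whose origin is the TCP and whose axes are the flange's). Camera axes: x right, y down, z forward; pixel columns grow to the right and rows downward; lengths in m; the calibration is good to about 2 mm. A picture is of the moment at which its call begins: read the wrist's pose just before it. There is no depth.
- order.job_done(): hands the job in; it is judged then, once.
The state is a dict: "clock": time; "q": joint angles; "joint_vel": joint speeds; "tau": joint torques, N m; "eef_pos": TCP position; "eef_rot": TCP orientation; "wrist_force": force on the tool from outside, world axes, zero at the start; "torque": the same for the moment, N m; "finger_gap": opening from 0.0 (shut) to 1.0 (fully open); "finger_force": force on a finger pad.
Only numpy, scipy, OpenCV 4.12 (cv2) and the standard library are available. Lean on these libraries where they do the work, as an engineer would, in place of code of your own. Each camera call takes 0.05 s, during which the arm holds its last target. There are 200 camera calls.

## Working session

There is one attempt and no reset: what is moved stays moved. The work goes in short steps, Python scripts to look and compute and a tool call to move; the robot and the scene stay as the last step left them, time stands still between calls to the robot, and variables do not carry over. Pictures are saved under pics/ and viewed, at most 14 in all, crops included, and the job is handed in when it is done.

Besides the shell and the picture viewer there is one more tool, called after "Call:" as name(argument=value, ...) on one line, values as JSON. drive_tool: Moves the arm, as the interface text tells. Shifts and turns lie within -1 to 1; 1 stands for 25 mm of shift or 5 degrees of turn. Its arguments: {"type":"object","properties":{"translation":{"type":"array"},"twist":{"type":"array"},"jaw":{"type":"array"},"force":{"type":"number"}},"required":["translation","twist","jaw"]}

```bash
ls; mkdir -p pics
cat > h.py <<'E'
import numpy as np, cv2
from scipy.spatial.transform import Rotation as R
from plant import monitor, optics, order
def cam(n):
    s=monitor.read_state(); c=optics.camera(n)
    f=c['frame'].shape[0]/2/np.tan(np.radians(c['fovy'])/2)
    c['K']=np.array([[f,0,c['cx']],[0,f,c['cy']],[0,0,1]])
    if 'mount' in c:
        T=np.eye(4);T[:3,:3]=R.from_quat(s['eef_rot']).as_matrix();T[:3,3]=s['eef_pos']
        c['c2w']=T@np.array(c['mount'])
    else: c['c2w']=np.linalg.inv(np.array(c['world_to_cam']))
    return c
def rays(c,px):
    px=np.atleast_2d(np.array(px,float)); d=(px-[c['K'][0,2],c['K'][1,2]])/c['K'][0,0]
    u=d.copy()
    for _ in range(20): u=d/(1+c['k1']*(u**2).sum(1,keepdims=True))
    return c['c2w'][:3,3], np.c_[u,np.ones(len(u))]@c['c2w'][:3,:3].T
def onz(c,px,z):
    o,d=rays(c,px); return (o+d*((z-o[2])/d[:,2:]))[:,:2]
def proj(c,P):
    P=np.atleast_2d(np.array(P,float)); p=(P-c['c2w'][:3,3])@c['c2w'][:3,:3]
    u=p[:,:2]/p[:,2:]; u=u*(1+c['k1']*(u**2).sum(1,keepdims=True)); return u*c['K'][0,0]+[c['cx'],c['cy']]
def save(c,n): cv2.imwrite(f'pics/{n}.png',c['frame'][...,::-1])
E
python3 - <<'E'
from h import *
import pickle
print(monitor.read_state())
a={}
for n in('top','side'):
    c=cam(n);a[n]=c;save(c,n+'0');print(n,c['fovy'],c['k1'],c['c2w'].round(3).tolist())
pickle.dump(a,open('c0.pkl','wb'))
E
```

```text
pics
{'clock': 0.0, 'q': array([-1.37893741,  0.38421773,  0.01640482,  1.37117335, -0.00629279,
        1.3882138 , -0.04648338]), 'joint_vel': array([ 0.00057322,  0.00017192, -0.00017924,  0.00032967,  0.00032955,
        0.00133661, -0.00073086]), 'tau': array([-8.50974029e-04, -6.27605510e+01,  8.43634810e-01, -3.71820045e+01,
        1.64418714e-02,  1.39615458e-02, -3.54087388e-05]), 'eef_pos': array([0.15737482, 0.60438063, 0.25528312]), 'eef_rot': array([ 1.27008949e-01,  9.91901086e-01, -9.76263236e-04, -9.77272518e-05]), 'wrist_force': array([0.23909141, 0.14890718, 0.12594066]), 'torque': array([ 0.00379599, -0.01746683, -0.00370273]), 'finger_force': 0.0, 'finger_gap': 1.0005683560057146}
top 43.55144822556101 -0.11749193026927753 [[0.001, -0.999, 0.049, 0.509], [-1.0, 0.0, 0.016, -0.033], [-0.016, -0.049, -0.999, 1.327], [0.0, 0.0, 0.0, 1.0]]
side 54.43407513381789 -0.08190353973809049 [[0.971, -0.153, 0.184, 0.421], [-0.24, -0.635, 0.734, -0.731], [0.005, -0.757, -0.654, 0.745], [0.0, 0.0, 0.0, 1.0]]
```

View pics/top0.png

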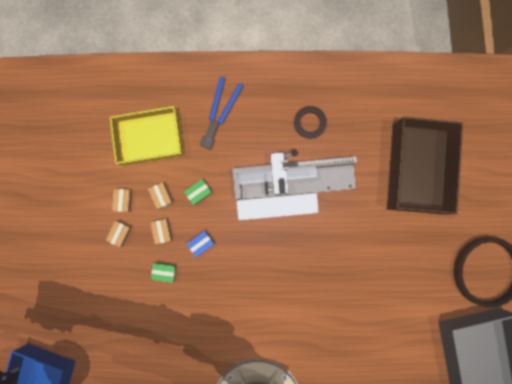

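View pics/side0.png

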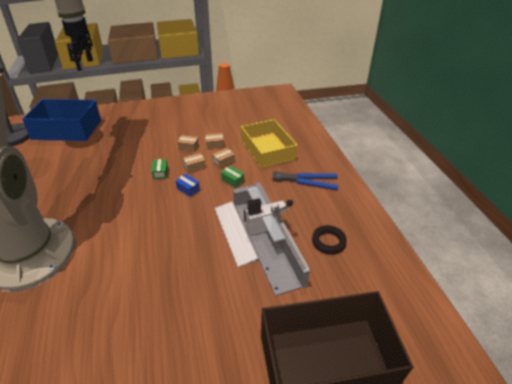

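The top view has the clamp's jaw near (280,175), the knob at (294,153), the white ramp at (278,206) and the stop on the left. The four plain cartons are at (121,200), (160,195), (118,233) and (161,231). The green and blue boxes are look-alikes.

```bash
cat >> h.py <<'E'
def cartons(c,z=.034):
    hsv=cv2.cvtColor(c['frame'],cv2.COLOR_RGB2HSV); f=c['frame'].astype(int)
    m=((f[...,0]>165)&(f[...,0]-f[...,2]>25)&(f[...,1]>115)&(hsv[...,0]<22)|((f.min(2)>170))).astype(np.uint8)
    out=[]
    for k in cv2.findContours(m,cv2.RETR_EXTERNAL,cv2.CHAIN_APPROX_NONE)[0]:
        if cv2.contourArea(k)<100: continue
        w=onz(c,k[:,0].astype(float),z)
        (x,y),(a,b),t=cv2.minAreaRect((w*1000).astype(np.float32))
        if a<b: a,b,t=b,a,t+90
        t=(t+90)%180-90
        out.append([x,y,a,b,t,*k[:,0].mean(0)])
    return np.array(out).round(1)
E
python3 - <<'E'
from h import *
import pickle
a=pickle.load(open('c0.pkl','rb'));c=a['top']
np.set_printoptions(suppress=True)
print(cartons(c))
im=c['frame'][120:240,210:370,::-1]
cv2.imwrite('pics/clz.png',cv2.resize(im,None,fx=5,fy=5,interpolation=cv2.INTER_CUBIC))
E
```

```text
[[ 253.4  -70.2  233.8   38.8   83.7  282.7  313.9]
 [ 417.9   32.9  204.5   24.2  -89.7  244.2  250.2]
 [ 468.7  398.3   75.1   66.9   63.3  113.8  231.4]
 [ 473.3  296.9  116.4   73.2  -89.8  149.2  225.6]
 [ 556.1  412.2  118.5   71.3   89.9  110.   200.6]
 [ 606.3  106.2   59.9   24.4   89.9  218.1  180.9]
 [ 663.  -146.8  132.7   24.5   90.   309.6  160.1]
 [ 630.9  -50.6  222.   112.3  -85.7  272.3  175.8]
 [ 603.7   86.   751.2  316.2   71.7  225.   183.4]
 [ 998.5   -3.4  910.3  161.6   89.6  251.4   52.4]
 [1056.9  -78.4   61.6   43.9   12.4  285.7   20.7]
 [1052.  -653.7  156.    18.1    1.9  487.    26. ]]
```

View pics/clz.png

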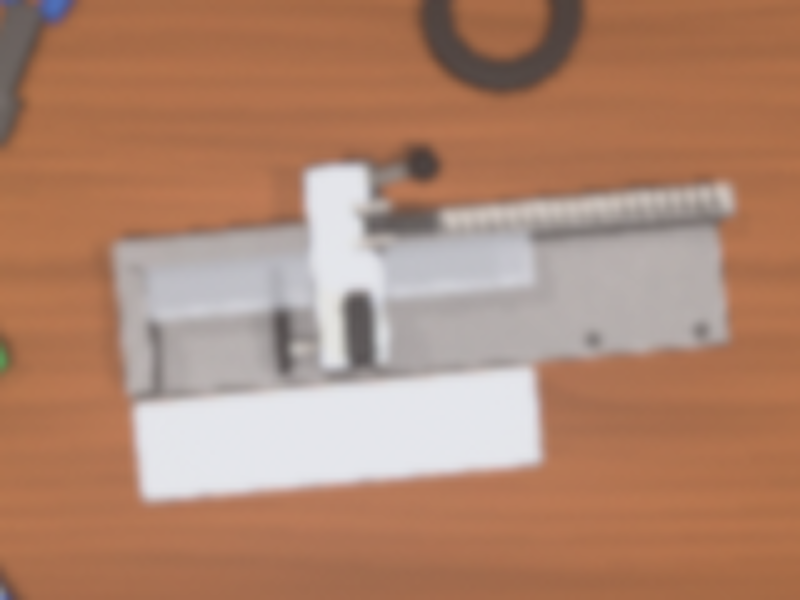

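The crop shows the ramp corners in zoomed pixels at (143,500), (542,464), (535,370) and (135,400). The knob is at (422,162) and the fin top at (359,330).

Run:
```python
from h import *
import pickle
a=pickle.load(open('c0.pkl','rb'));c=a['top']
np.set_printoptions(suppress=True)
z2p=lambda z:(np.array(z)+.5)/5-.5+[210,120]
zp=[(143,500),(542,464),(535,370),(135,400)];H=[.001,.001,.011,.011]
M=np.array([[-89,155],[-89,-65],[-33,-65],[-33,155]])/1000
W=np.array([onz(c,z2p(p),h)[0] for p,h in zip(zp,H)])
mc,wc=M.mean(0),W.mean(0);A=(M-mc).T@(W-wc)
th=np.arctan2(A[0,1]-A[1,0],A[0,0]+A[1,1]);Rm=np.array([[np.cos(th),-np.sin(th)],[np.sin(th),np.cos(th)]])
t=wc-Rm@mc; print('clamp',t.round(4),np.degrees(th)); print('res mm',((M@Rm.T+t-W)*1000).round(1).tolist())
inv=lambda p:((p-t)@Rm*1000).round(1)
print('knob',inv(onz(c,z2p((422,162)),.117)),'fin',inv(onz(c,z2p((359,330)),.115)))
np.save('clamp.npy',[*t,th])
f=c['frame']
for u,v in[(121,200),(115,200),(155,196),(165,231),(118,233),(140,215),(180,225),(121,188),(100,215)]: print(u,v,f[v,u],cv2.cvtColor(f[v:v+1,u:u+1],cv2.COLOR_RGB2HSV)[0,0])
cv2.imwrite('pics/cz.png',cv2.resize(f[175:290,95:225,::-1],None,fx=5,fy=5,interpolation=cv2.INTER_CUBIC))
```

```text
clamp [ 0.6043 -0.0945] 4.7127062361432275
res mm [[-0.4, -0.6], [-2.2, 0.3], [2.2, 0.3], [0.5, 0.1]]
knob [[70.2 -6.5]] fin [[-12.   32.4]]
121 200 [225 220 194] [ 25  35 225]
115 200 [217 165 113] [ 15 122 217]
155 196 [218 167 115] [ 15 120 218]
165 231 [216 164 114] [ 15 120 216]
118 233 [220 216 189] [ 26  36 220]
140 215 [176 114  76] [ 11 145 176]
180 225 [181 117  79] [ 11 144 181]
121 188 [162 135 110] [ 14  82 162]
100 215 [171 110  73] [ 11 146 171]
```

View pics/cz.png

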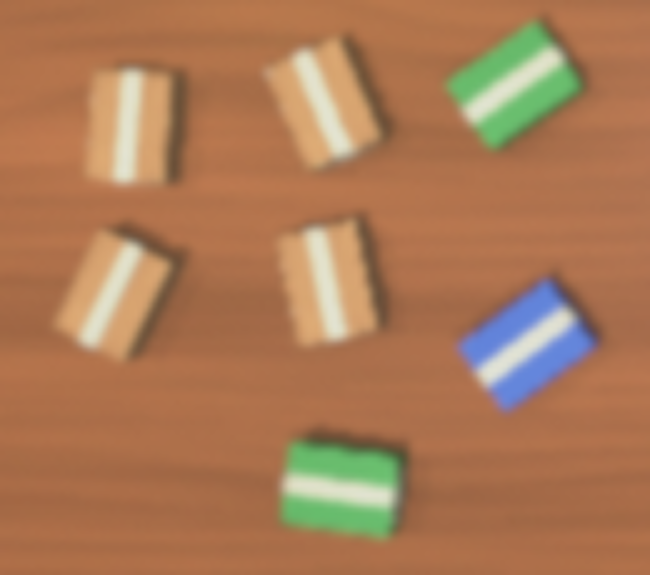

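The crop shows four plain cartons, each with a tape stripe along its long axis. One green and one blue look-alike lie to the right and another green one below. Now the detector, and the first move to the knob.

```bash
cat >> h.py <<'E'
def cartons(c,z=.034,xy=None):
    f=c['frame'].astype(int)
    m=((f[...,0]>192)&(f[...,1]>135)&(f[...,0]-f[...,2]>10)).astype(np.uint8)
    if 'mount' not in c: m[:170]=0;m[:,230:]=0;m[290:]=0
    out=[]
    for k in cv2.findContours(m,cv2.RETR_EXTERNAL,cv2.CHAIN_APPROX_NONE)[0]:
        if cv2.contourArea(k)<120: continue
        w=onz(c,k[:,0].astype(float),z)
        (x,y),(a,b),t=cv2.minAreaRect((w*1000).astype(np.float32))
        if a<b: a,b,t=b,a,t+90
        t=(t+90)%180-90
        out.append([x,y,a,b,t,*k[:,0].mean(0)])
    return np.array(out).round(1)
cl=np.load('clamp.npy')
def c2w(p):
    s,k=np.sin(cl[2]),np.cos(cl[2]); p=np.array(p,float)/1000
    return cl[:2]+np.array([k*p[0]-s*p[1],s*p[0]+k*p[1]])
def plan(xyz,yaw_deg=None):
    """remaining: total shift in mm along the tool axes, turn deg about tool z; tool x=(-cos,-sin)(yaw)"""
    s=monitor.read_state();T=R.from_quat(s['eef_rot']).as_matrix()
    cur=np.degrees(np.arctan2(-T[1,0],-T[0,0]))
    yaw=cur if yaw_deg is None else yaw_deg
    y=np.radians(yaw);G=np.array([[-np.cos(y),-np.sin(y),0],[-np.sin(y),np.cos(y),0],[0,0,-1]]).T
    rv=R.from_matrix(T.T@G).as_rotvec(degrees=True)
    d=np.array(xyz)-s['eef_pos']
    print('pos',s['eef_pos'].round(4),'yaw',cur.round(2),'F',s['wrist_force'].round(1),'gap',round(s['finger_gap'],3),'t',round(s['clock'],1))
    print(' turn units',(rv/5).round(2),'| shift units in present tool axes',(T.T@d*40).round(2),' in goal axes',(G.T@d*40).round(2))
E
python3 - <<'E'
from h import *
import pickle
np.set_printoptions(suppress=True)
c=pickle.load(open('c0.pkl','rb'))['top']
print(cartons(c)); print(4.71)
print(c2w([66,-45]),c2w([66,30]),c2w([-12.5,32]),[c2w([-75,y]) for y in(116,68,20,-28)])
plan([*c2w([66,-45]),.18],4.71)
E
```

```text
[[464.  384.4  58.8  41.2 -26.7 116.6 233.6]
 [470.8 264.6  59.6  42.6  11.9 159.6 231.5]
 [556.1 376.8  60.2  42.1   0.2 119.7 200.2]
 [569.3 268.1  61.2  42.5  23.9 158.8 195.2]]
4.71
[ 0.67373869 -0.13394411] [ 0.66757673 -0.05919767] [ 0.5891778  -0.06365396] [array([0.5199877 , 0.01492708]), array([ 0.52393136, -0.03291064]), array([ 0.52787502, -0.08074836]), array([ 0.53181867, -0.12858608])]
pos [0.1574 0.6044 0.2554] yaw -14.59 F [-0.9 -0.5 -0.4] gap 1.0 t 0.1
 turn units [-0.02 -0.   -3.86] | shift units in present tool axes [-27.43 -23.37   3.06]  in goal axes [-18.16 -31.13   3.01]
```

Call:
drive_tool(translation=[[0, 0, 0], [0, 0, 0], [0, 0, 0], [0, 0, 0], [0, 0, 0], [0, 0, 0], [0, 0, 0], [0, 0, 0]], twist=[[0, 0, -0.48], [0, 0, -0.48], [0, 0, -0.48], [0, 0, -0.48], [0, 0, -0.48], [0, 0, -0.48], [0, 0, -0.48], [0, 0, -0.48]], jaw=[1, 1, 1, 1, 1, 1, 1, 1], force=30)

```text
clock: 0.77
eef_pos: [0.1574, 0.6046, 0.2557]
eef_rot: [-0.041, 0.999, -0.001, -0.0]
wrist_force: [-0.3, 0.1, 0.2]
finger_gap: 0.003
finger_force: 0.0
```

Call:
drive_tool(translation=[[-0.57, -0.97, 0], [-0.57, -0.97, 0], [-0.57, -0.97, 0], [-0.57, -0.97, 0], [-0.57, -0.97, 0], [-0.57, -0.97, 0], [-0.57, -0.97, 0], [-0.57, -0.97, 0]], twist=[[0, 0, 0], [0, 0, 0], [0, 0, 0], [0, 0, 0], [0, 0, 0], [0, 0, 0], [0, 0, 0], [0, 0, 0]], jaw=[1, 1, 1, 1, 1, 1, 1, 1])

```text
clock: 1.43
eef_pos: [0.2872, 0.4191, 0.2559]
eef_rot: [-0.04, 0.999, -0.0, -0.0]
wrist_force: [0.8, 0.9, 0.2]
finger_gap: 0.003
finger_force: 0.0
```

Call:
drive_tool(translation=[[-0.57, -0.97, 0], [-0.57, -0.97, 0], [-0.57, -0.97, 0], [-0.57, -0.97, 0], [-0.57, -0.97, 0], [-0.57, -0.97, 0], [-0.57, -0.97, 0], [-0.57, -0.97, 0]], twist=[[0, 0, 0], [0, 0, 0], [0, 0, 0], [0, 0, 0], [0, 0, 0], [0, 0, 0], [0, 0, 0], [0, 0, 0]], jaw=[1, 1, 1, 1, 1, 1, 1, 1])

```text
clock: 2.1
eef_pos: [0.4162, 0.235, 0.256]
eef_rot: [-0.04, 0.999, -0.0, -0.0]
wrist_force: [0.0, 0.4, -0.3]
finger_gap: -0.001
finger_force: 0.0
```

Call:
drive_tool(translation=[[-0.57, -0.97, 0], [-0.57, -0.97, 0], [-0.57, -0.97, 0], [-0.57, -0.97, 0], [-0.57, -0.97, 0], [-0.57, -0.97, 0], [-0.57, -0.97, 0], [-0.57, -0.97, 0]], twist=[[0, 0, 0], [0, 0, 0], [0, 0, 0], [0, 0, 0], [0, 0, 0], [0, 0, 0], [0, 0, 0], [0, 0, 0]], jaw=[1, 1, 1, 1, 1, 1, 1, 1])

```text
clock: 2.77
eef_pos: [0.5455, 0.051, 0.256]
eef_rot: [-0.04, 0.999, -0.0, -0.0]
wrist_force: [0.6, 0.4, -0.5]
finger_gap: 0.001
finger_force: 0.0
```

Call:
drive_tool(translation=[[-0.57, -0.97, 0], [-0.57, -0.97, 0], [-0.57, -0.97, 0], [-0.57, -0.97, 0], [-0.57, -0.97, 0], [-0.57, -0.97, 0], [-0.57, -0.97, 0], [0, 0, 0]], twist=[[0, 0, 0], [0, 0, 0], [0, 0, 0], [0, 0, 0], [0, 0, 0], [0, 0, 0], [0, 0, 0], [0, 0, 0]], jaw=[1, 1, 1, 1, 1, 1, 1, 1])

```text
clock: 3.43
eef_pos: [0.6586, -0.1152, 0.2546]
eef_rot: [-0.037, 0.999, -0.002, -0.001]
wrist_force: [-0.2, -1.1, -0.6]
finger_gap: -0.002
finger_force: 0.0
```

Run:
```python
from h import *
np.set_printoptions(suppress=True)
plan([*c2w([66,-45]),.13],4.71)
c=cam('wrist');save(c,'w1');print(proj(c,[[*c2w([66,-9]),.117],[*c2w([-12.5,32]),.115],[*c2w([-33,-65]),.011]]),c['c2w'].round(3).tolist())
```

```text
pos [ 0.6586 -0.1152  0.2546] yaw 4.25 F [-0.2 -1.1 -0.6] gap -0.002 t 3.4
 turn units [-0.04 -0.03 -0.09] | shift units in present tool axes [-0.56 -0.78  4.99]  in goal axes [-0.54 -0.8   4.99]
[[275.34092869 203.23727673]
 [324.64989851 113.10617899]
 [222.97588532  95.59472799]] [[-0.076, 0.964, 0.257, 0.594], [0.997, 0.074, 0.017, -0.119], [-0.003, 0.257, -0.966, 0.372], [0.0, 0.0, 0.0, 1.0]]
```

View pics/w1.png

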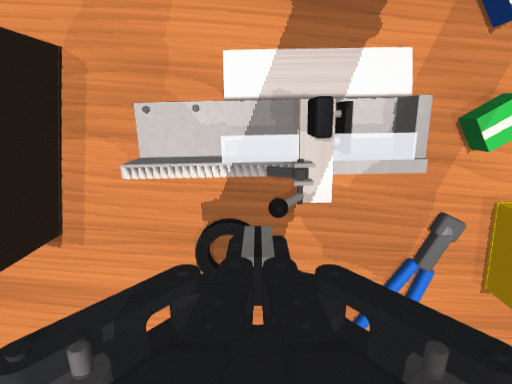

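The wrist view puts the knob at (279,207) and the ramp corner at (222,97), both within about 4 px of the prediction. Now down beside the knob and push it over.

Call:
drive_tool(translation=[[-0.54, -0.8, 0], [0, 0, 0.8], [0, 0, 0.8], [0, 0, 0.8], [0, 0, 0.8], [0, 0, 0.8], [0, 0, 0.8], [0, 0, 0]], twist=[[0, 0, -0.09], [0, 0, 0], [0, 0, 0], [0, 0, 0], [0, 0, 0], [0, 0, 0], [0, 0, 0], [0, 0, 0]], jaw=[1, 1, 1, 1, 1, 1, 1, 1])

```text
clock: 4.15
eef_pos: [0.6706, -0.1257, 0.1313]
eef_rot: [-0.045, 0.999, 0.001, -0.004]
wrist_force: [-1.2, 0.0, -0.9]
finger_gap: -0.004
finger_force: 0.0
```

Call:
drive_tool(translation=[[0, 0, 0.2], [0, 0.2, 0], [0, 0.2, 0], [0, 0.2, 0], [0, 0.2, 0], [0, 0.15, 0], [0, 0.15, 0], [0, 0.15, 0]], twist=[[0, 0, 0], [0, 0, 0], [0, 0, 0], [0, 0, 0], [0, 0, 0], [0, 0, 0], [0, 0, 0], [0, 0, 0]], jaw=[1, 1, 1, 1, 1, 1, 1, 1])

```text
clock: 4.82
eef_pos: [0.6705, -0.0959, 0.1315]
eef_rot: [-0.044, 0.999, 0.0, 0.0]
wrist_force: [0.5, -0.7, 0.9]
finger_gap: 0.002
finger_force: 0.1
```

Call:
drive_tool(translation=[[0, 0.15, 0], [0, 0.15, 0], [0, 0.15, 0], [0, 0.15, 0], [0, 0.15, 0], [0, 0.15, 0], [0, 0.1, 0], [0, 0, 0]], twist=[[0, 0, 0], [0, 0, 0], [0, 0, 0], [0, 0, 0], [0, 0, 0], [0, 0, 0], [0, 0, 0], [0, 0, 0]], jaw=[1, 1, 1, 1, 1, 1, 1, 1])

```text
clock: 5.48
eef_pos: [0.6683, -0.0708, 0.1312]
eef_rot: [-0.045, 0.999, 0.0, -0.0]
wrist_force: [0.1, 0.3, -1.1]
finger_gap: -0.0
finger_force: 0.0
```

Run:
```python
from h import *
np.set_printoptions(suppress=True)
plan([*c2w([-12.5,33]),.16],4.71)
c=cam('side');print(proj(c,[[*c2w([66,-7]),.117],[*c2w([66,45]),.117]]))
cv2.imwrite('pics/s1.png',cv2.resize(c['frame'][150:300,200:350,::-1],None,fx=4,fy=4,interpolation=cv2.INTER_CUBIC))
```

```text
pos [ 0.6683 -0.0708  0.1312] yaw 5.12 F [ 0.1  0.3 -1.1] gap -0.0 t 5.5
 turn units [ 0.   -0.    0.08] | shift units in present tool axes [ 3.13  0.61 -1.15]  in goal axes [ 3.13  0.59 -1.15]
[[288.23238883 203.57175691]
 [280.43950768 190.50914225]]
```

View pics/s1.png

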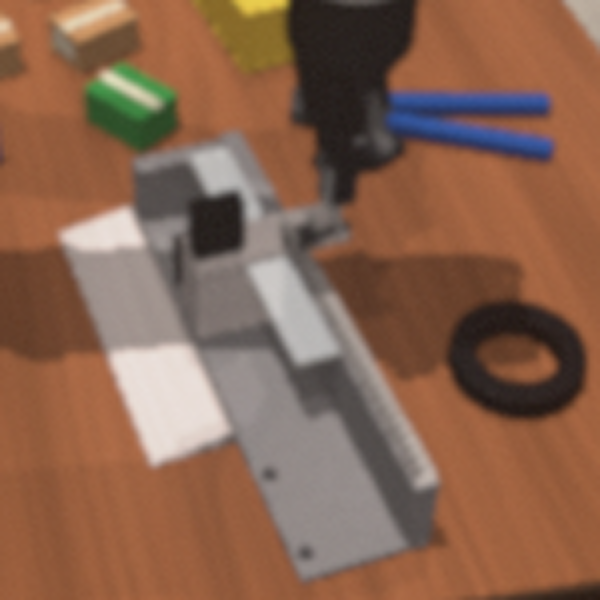

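Call:
drive_tool(translation=[[0, 0, -1], [0, 0, -1], [0, 0, -1], [0.78, 0.15, 0], [0.78, 0.15, 0], [0.78, 0.15, 0], [0.78, 0.14, 0], [0, 0, 0]], twist=[[0, 0, 0.08], [0, 0, 0], [0, 0, 0], [0, 0, 0], [0, 0, 0], [0, 0, 0], [0, 0, 0], [0, 0, 0]], jaw=[1, 1, 0.3, 0.3, 0.3, 0.3, 0.3, 0.3])

```text
clock: 6.2
eef_pos: [0.5866, -0.0641, 0.2066]
eef_rot: [-0.04, 0.999, 0.0, -0.001]
wrist_force: [0.1, -0.5, 0.4]
finger_gap: 0.702
finger_force: 0.0
```

Run:
```python
from h import *
np.set_printoptions(suppress=True)
plan([*c2w([-12.5,33]),.106],4.71)
c=cam('wrist');save(c,'w2');print(proj(c,[[*c2w([66,46]),.117],[*c2w([-12.5,33]),.115]]))
```

```text
pos [ 0.5866 -0.0641  0.2066] yaw 4.57 F [ 0.1 -0.5  0.4] gap 0.702 t 6.2
 turn units [ 0.01 -0.01 -0.03] | shift units in present tool axes [-0.11  0.05  4.02]  in goal axes [-0.1   0.05  4.02]
[[274.49673608 300.6723935 ]
 [258.36047645 207.37902349]]
```

View pics/w2.png

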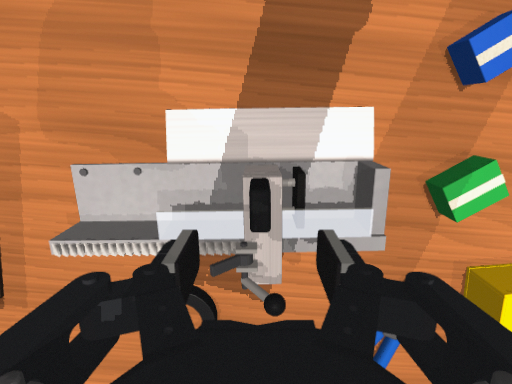

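The knob is at (274,304), so the pawl is flipped, and the fin sits between the fingers at (260,205). Now pinch it and draw it back.

Call:
drive_tool(translation=[[-0.1, 0.05, 0.7], [0, 0, 0.7], [0, 0, 0.7], [0, 0, 0.7], [0, 0, 0.7], [0, 0, 0.52], [0, 0, 0], [0, 0, 0]], twist=[[0, 0, 0], [0, 0, 0], [0, 0, 0], [0, 0, 0], [0, 0, 0], [0, 0, 0], [0, 0, 0], [0, 0, 0]], jaw=[0.3, 0.3, 0.3, 0.3, 0.3, 0.3, 1, 1], force=40)

```text
clock: 6.92
eef_pos: [0.5918, -0.0623, 0.1054]
eef_rot: [-0.041, 0.999, -0.0, -0.001]
wrist_force: [0.4, -0.1, 0.2]
finger_gap: 0.426
finger_force: 0.0
```

Call:
drive_tool(translation=[[0, 0, 0], [0, 0, 0], [0, 0, 0], [0, -0.3, 0], [0, -0.5, 0], [0, -0.5, 0], [0, -0.5, 0], [0, -0.5, 0]], twist=[[0, 0, 0], [0, 0, 0], [0, 0, 0], [0, 0, 0], [0, 0, 0], [0, 0, 0], [0, 0, 0], [0, 0, 0]], jaw=[1, 1, 1, 1, 1, 1, 1, 1])

```text
clock: 7.58
eef_pos: [0.5978, -0.1171, 0.1071]
eef_rot: [-0.042, 0.999, 0.001, 0.001]
wrist_force: [0.7, 7.1, 3.7]
finger_gap: 0.178
finger_force: 39.6
```

Call:
drive_tool(translation=[[0, -0.5, 0], [0, -0.5, 0], [0, -0.5, 0], [0, -0.5, 0], [0, -0.5, 0], [0, -0.4, 0], [0, -0.3, 0], [0, 0, 0]], twist=[[0, 0, 0], [0, 0, 0], [0, 0, 0], [0, 0, 0], [0, 0, 0], [0, 0, 0], [0, 0, 0], [0, 0, 0]], jaw=[1, 1, 1, 1, 1, 1, 1, 1])

```text
clock: 8.25
eef_pos: [0.6056, -0.2003, 0.1072]
eef_rot: [-0.041, 0.999, -0.001, 0.003]
wrist_force: [11.0, -2.3, -3.6]
finger_gap: 0.183
finger_force: 41.7
```

Run:
```python
from h import *
np.set_printoptions(suppress=True)
plan([*c2w([-12.5,-114]),.106],4.71)
```

```text
pos [ 0.6056 -0.2003  0.1072] yaw 4.68 F [11.  -2.3 -3.6] gap 0.183 t 8.2
 turn units [-0.03  0.07 -0.01] | shift units in present tool axes [ 0.21 -0.34  0.05]  in goal axes [ 0.21 -0.34  0.05]
```

Call:
drive_tool(translation=[[0.1, -0.1, 0], [0.1, -0.1, 0], [0, -0.1, 0], [0, -0.1, 0], [0, -0.1, 0], [0, 0, 0], [0, 0, 0], [0, 0, 0]], twist=[[0, 0, 0], [0, 0, 0], [0, 0, 0], [0, 0, 0], [0, 0, 0], [0, 0, 0], [0, 0, 0], [0, 0, 0]], jaw=[1, 1, 1, 1, 1, 1, 1, 1])

```text
clock: 8.92
eef_pos: [0.606, -0.2082, 0.1073]
eef_rot: [-0.044, 0.999, 0.0, 0.006]
wrist_force: [25.7, 3.0, -12.6]
finger_gap: 0.183
finger_force: 40.6
```

Run:
```python
from h import *
np.set_printoptions(suppress=True)
plan([*c2w([-12.5,-114]),.106],4.71)
```

```text
pos [ 0.606  -0.2082  0.1073] yaw 5.01 F [ 25.7   3.  -12.6] gap 0.183 t 8.9
 turn units [-0.    0.15  0.06] | shift units in present tool axes [ 0.2  -0.02  0.05]  in goal axes [ 0.2  -0.02  0.05]
```

Call:
drive_tool(translation=[[-0.15, -0.05, 0], [-0.15, -0.05, 0], [-0.05, -0.1, 0], [0, -0.1, 0], [0, 0, 0], [0, 0, 0], [0, 0, 0], [0, 0, 0]], twist=[[0, 0, 0], [0, 0, 0], [0, 0, 0], [0, 0, 0], [0, 0, 0], [0, 0, 0], [0, 0, 0], [0, 0, 0]], jaw=[1, 1, 1, 1, 1, 1, 1, 1])

```text
clock: 9.58
eef_pos: [0.6065, -0.2084, 0.107]
eef_rot: [-0.045, 0.999, 0.007, -0.003]
wrist_force: [-26.9, 32.0, 29.7]
finger_gap: 0.178
finger_force: 50.2
```

Call:
drive_tool(translation=[[0, 0, 0], [0, 0, 0], [0, 0, 0], [0, 0, 0], [0, 0, 0], [0, 0, 0], [0, 0, 0], [0, 0, 0]], twist=[[0, 0, 0], [0, 0, 0], [0, 0, 0], [0, 0, 0], [0, 0, 0], [0, 0, 0], [0, 0, 0], [0, 0, 0]], jaw=[1, 0.3, 0.3, 0.3, 0.3, 0.3, 0.3, 0.3])

```text
clock: 10.25
eef_pos: [0.6081, -0.2192, 0.1057]
eef_rot: [-0.04, 0.999, -0.0, -0.0]
wrist_force: [0.5, 0.3, 0.5]
finger_gap: 0.699
finger_force: 0.0
```

Call:
drive_tool(translation=[[0, 0, -1], [0, 0, -1], [0, 0, -1], [0, 0, -1], [0, 1, -1], [0, 1, -1], [0, 1, 0], [0, 0, 0]], twist=[[0, 0, 0], [0, 0, 0], [0, 0, 0], [0, 0, 0], [0, 0, 0], [0, 0, 0], [0, 0, 0], [0, 0, 0]], jaw=[0.3, 0.3, 0.3, 0.3, 0.3, 0.3, 0.3, 0.3])

```text
clock: 10.92
eef_pos: [0.6039, -0.138, 0.2577]
eef_rot: [-0.044, 0.999, 0.001, 0.002]
wrist_force: [0.7, 1.3, -1.3]
finger_gap: 0.698
finger_force: 0.0
```

Run:
```python
from h import *
import pickle
np.set_printoptions(suppress=True)
plan([*c2w([-12.5,-114]),.106],4.71)
c=cam('wrist');pickle.dump(c,open('w3.pkl','wb'))
save(c,'w3');t=cam('top');print(cartons(t))
pickle.dump(t,open('t3.pkl','wb'))
```

```text
pos [ 0.6039 -0.138   0.2577] yaw 5.05 F [ 0.7  1.3 -1.3] gap 0.698 t 10.9
 turn units [0.03 0.05 0.07] | shift units in present tool axes [ 0.38 -2.84  6.06]  in goal axes [ 0.34 -2.83  6.07]
[[464.  384.4  58.8  41.2 -26.6 116.6 233.6]
 [470.7 264.9  59.6  41.   11.9 159.7 231.3]
 [555.7 376.2  61.2  41.3  -5.6 119.7 200.3]
 [569.4 267.9  59.   40.9  23.4 158.8 195. ]]
```

View pics/w3.png

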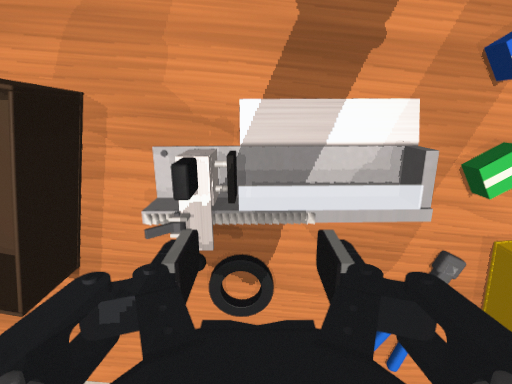

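The wrist view shows the jaw fully back, with the fin at (184,178) and the pad at (232,177). Ramp corners are near (239,99), (418,98), (420,144) and (238,145). Now refine the clamp's yaw by fitting lines to the ramp edges.

Run:
```python
from h import *
import pickle
np.set_printoptions(suppress=True)
c=pickle.load(open('w3.pkl','rb'));g=cv2.GaussianBlur(c['frame'],(3,3),0)[...,2].astype(float) # blue: white vs wood
def edge(cols,r0,r1):
    P=[]
    for u in cols:
        d=np.diff(g[r0:r1,u]);i=np.abs(d).argmax()
        if 0<i<len(d)-1 and abs(d[i])>20:
            a,b,e=np.abs(d[i-1:i+2]);P.append((u,r0+i+.5+.5*(a-e)/(a-2*b+e+1e-9)))
    return np.array(P)
def edgec(rows,c0,c1):
    P=[]
    for v in rows:
        d=np.diff(g[v,c0:c1]);i=np.abs(d).argmax()
        if 0<i<len(d)-1 and abs(d[i])>20: P.append((c0+i+.5,v))
    return np.array(P)
def line(px,z,ax):
    w=onz(c,px,z); vx,vy,x,y=cv2.fitLine((w*1000).astype(np.float32),cv2.DIST_HUBER,0,.01,.01).ravel()
    if (vy if ax=='y' else vx)<0: vx,vy=-vx,-vy
    return np.array([x,y]),np.array([vx,vy]),len(px)
p,v,n=line(edge(range(245,413,3),90,108),.001,'y'); print('foot',p,'yaw',np.degrees(np.arctan2(-v[0],v[1])),n)
p2,v2,n2=line(edge(range(370,413,1),138,152),.011,'y'); print('lip',p2,'yaw',np.degrees(np.arctan2(-v2[0],v2[1])),n2)
l=edgec(range(103,140,2),230,250);r=edgec(range(103,140,2),408,430)
zf=lambda q:.001+.010*np.clip((q[:,1]-99)/40,0,1)
for nm,q in(('L -65',l),('R 155',r)):
    w=np.array([onz(c,a,z)[0] for a,z in zip(q,zf(q))])*1000; print(nm,len(q),np.median(w,0))
for nm,p_ in (('foot',p),('lip',p2)): 
  k=np.radians(5.4); print(nm)
from scipy.spatial.transform import Rotation
for nm,w in(('L',onz(c,[238.5,99],.001)),('R',onz(c,[418.5,98],.001))): print(nm,w*1000)
print('fin front edge etc', 'TCP at back', [606.3,-208.3])
```

```text
foot [515.8002  -66.91701] yaw 5.53952 56
lip [561.20197   19.881372] yaw 5.5006557 43
L -65 19 [ 551.50440735 -163.27281196]
R 155 19 [531.15395248  55.50801761]
foot
lip
L [[ 525.889934   -166.70446725]]
R [[504.06265985  51.79438983]]
fin front edge etc TCP at back [606.3, -208.3]
```

```bash
python3 - <<'E'
import numpy as np; np.save('clamp.npy',[.6063,-.0931,np.radians(5.53)])
E
python3 - <<'E'
from h import *
np.set_printoptions(suppress=True)
plan([.5694,.268,.12],23.6)
print([c2w([-100,y]).round(4).tolist() for y in(116,68,20,-28)])
E
```

```text
pos [ 0.6024 -0.1426  0.2559] yaw 4.81 F [0.2 0.  0.4] gap 0.703 t 11.0
 turn units [ 0.    0.   -3.76] | shift units in present tool axes [-0.06 16.47  5.44]  in goal axes [-5.36 15.58  5.44]
[[0.4956, 0.0127], [0.5002, -0.0351], [0.5048, -0.0828], [0.5095, -0.1306]]
```

Call:
drive_tool(translation=[[0, 0.98, 0], [0, 0.98, 0], [0, 0.98, 0], [0, 0.98, 0], [0, 0.98, 0], [0, 0.98, 0], [0, 0.98, 0], [0, 0.98, 0]], twist=[[0, 0, 0], [0, 0, 0], [0, 0, 0], [0, 0, 0], [0, 0, 0], [0, 0, 0], [0, 0, 0], [0, 0, 0]], jaw=[0.2, 0.2, 0.2, 0.2, 0.2, 0.2, 0.2, 0.2])

```text
clock: 11.68
eef_pos: [0.5861, 0.0508, 0.2551]
eef_rot: [-0.039, 0.999, -0.0, -0.001]
wrist_force: [1.0, 0.0, 0.3]
finger_gap: 0.797
finger_force: 0.0
```

Call:
drive_tool(translation=[[0, 0.98, 0], [0, 0.98, 0], [0, 0.98, 0], [0, 0.98, 0], [0, 0.98, 0], [0, 0.98, 0], [0, 0.98, 0], [0, 0.98, 0]], twist=[[0, 0, 0], [0, 0, 0], [0, 0, 0], [0, 0, 0], [0, 0, 0], [0, 0, 0], [0, 0, 0], [0, 0, 0]], jaw=[0.2, 0.2, 0.2, 0.2, 0.2, 0.2, 0.2, 0.2])

```text
clock: 12.35
eef_pos: [0.5708, 0.2461, 0.255]
eef_rot: [-0.039, 0.999, -0.001, -0.0]
wrist_force: [0.4, 0.0, -0.2]
finger_gap: 0.804
finger_force: 0.0
```

Call:
drive_tool(translation=[[0, 0.8, 0], [0, 0, 0.8], [0, 0, 0.8], [0, 0, 0.8], [0, 0, 0.8], [0, 0, 0.8], [0, 0, 0.8], [0, 0, 0]], twist=[[0, 0, -0.7], [0, 0, -0.7], [0, 0, -0.7], [0, 0, -0.7], [0, 0, -0.7], [0, 0, -0.26], [0, 0, 0], [0, 0, 0]], jaw=[0.2, 0.2, 0.2, 0.2, 0.2, 0.2, 0.2, 0.2])

```text
clock: 13.02
eef_pos: [0.567, 0.2639, 0.1305]
eef_rot: [-0.202, 0.979, -0.002, -0.004]
wrist_force: [-0.2, -0.2, -1.7]
finger_gap: 0.806
finger_force: 0.0
```

Run:
```python
from h import *
np.set_printoptions(suppress=True)
c=cam('wrist');save(c,'w4');print(cartons(c))
plan([.5694,.268,.031],23.6)
```

```text
[[665.  454.9  51.7   7.4  86.3 407.3 375.9]
 [651.8 447.3  47.    8.6  88.7 406.7 362.4]
 [637.4 442.1  37.1  16.1  89.9 406.3 350.4]
 [750.1 199.1  51.   24.8   9.6 115.2 358.9]
 [630.9 308.8  28.1  20.5 -89.3 275.3 292.9]
 [712.3 111.   37.7   6.5  89.9  21.4 285.8]
 [699.6 111.4  43.2   8.   88.2  23.1 272.4]
 [676.9 116.5  45.4   6.   89.7  36.9 252.3]
 [667.2 134.1 100.9  10.8  89.7  53.1 247.3]
 [547.8 425.9 147.2  61.6 -89.7 455.4 257.1]
 [606.  174.9  28.7  12.3  90.  130.5 205.1]
 [552.9 297.2  23.7   5.8  88.4 304.8 203. ]
 [508.6 419.9  77.9  10.2 -87.9 470.5 212.8]
 [636.3 138.9 120.6  36.1 -87.5  59.1 218.1]
 [557.1 270.7  70.5  55.  -27.2 269.1 201.5]
 [589.8 145.1  96.6  33.4 -73.   84.8 165.2]
 [522.7 271.9  55.   30.8 -71.3 299.9 148.1]
 [572.5 115.6  38.9   4.2 -88.4  64.3 130.8]
 [506.7 240.4  19.8  10.5  23.2 259.1 113.6]
 [559.8 118.5  55.7  13.  -85.1  72.  115. ]
 [465.1 400.5 100.3  72.6 -88.9 477.8 158.5]
 [422.9 378.4  41.5   6.4  89.1 489.2  84.2]
 [478.9 227.4  12.1  10.   17.1 259.6  68.3]
 [414.6 374.1  35.9   3.5 -89.5 490.5  69.1]
 [400.2 369.6  26.8   3.8  89.1 496.4  46.4]
 [472.7 263.7  60.7  44.5  13.4 311.6  80.5]]
pos [0.5678 0.2645 0.133 ] yaw 23.33 F [-0.4 -0.2  0.5] gap 0.802 t 13.1
 turn units [-0.02 -0.07 -0.05] | shift units in present tool axes [-0.14  0.11  4.08]  in goal axes [-0.11  0.1   4.08]
```

Call:
drive_tool(translation=[[-0.14, 0.11, 0.7], [0, 0, 0.7], [0, 0, 0.7], [0, 0, 0.7], [0, 0, 0.7], [0, 0, 0.5], [0, 0, 0], [0, 0, 0]], twist=[[0, 0, -0.05], [0, 0, 0], [0, 0, 0], [0, 0, 0], [0, 0, 0], [0, 0, 0], [0, 0, 0], [0, 0, 0]], jaw=[0.2, 0.2, 0.2, 0.2, 0.2, 0.2, 0.2, 1], force=30)

```text
clock: 13.73
eef_pos: [0.5712, 0.2702, 0.0362]
eef_rot: [-0.205, 0.979, -0.0, -0.0]
wrist_force: [0.2, 0.7, 0.4]
finger_gap: 0.676
finger_force: 0.0
```

Call:
drive_tool(translation=[[0, 0, 0], [0, 0, 0], [0, 0, 0], [0, 0, -0.5], [0, 0, -0.8], [0, 0, -0.8], [0, 0, -0.9], [0, 0, 0]], twist=[[0, 0, 0], [0, 0, 0], [0, 0, 0], [0, 0, 0], [0, 0, 0], [0, 0, 0], [0, 0, 0], [0, 0, 0]], jaw=[1, 1, 1, 1, 1, 1, 1, 1])

```text
clock: 14.4
eef_pos: [0.5734, 0.2716, 0.1171]
eef_rot: [-0.205, 0.979, 0.001, 0.004]
wrist_force: [0.7, 0.1, 0.4]
finger_gap: 0.507
finger_force: 32.0
```

Run:
```python
from h import *
np.set_printoptions(suppress=True)
plan([*c2w([-100,116]),.037],5.53)
```

```text
pos [0.5734 0.2716 0.1171] yaw 23.69 F [0.7 0.1 0.4] gap 0.507 t 14.4
 turn units [0.02 0.09 3.63] | shift units in present tool axes [ 7.04 -8.24  3.14]  in goal axes [  4.09 -10.01   3.2 ]
```

Call:
drive_tool(translation=[[0, 0, 0], [0, 0, 0], [0, 0, 0], [0, 0, 0], [0, 0, 0], [0.41, -1, 0], [0.41, -1, 0], [0.41, -1, 0]], twist=[[0, 0, 0.73], [0, 0, 0.73], [0, 0, 0.73], [0, 0, 0.73], [0, 0, 0.71], [0, 0, 0], [0, 0, 0], [0, 0, 0]], jaw=[1, 1, 1, 1, 1, 1, 1, 1])

```text
clock: 15.07
eef_pos: [0.5469, 0.1925, 0.1112]
eef_rot: [-0.049, 0.999, 0.0, 0.0]
wrist_force: [-0.0, -0.3, 0.4]
finger_gap: 0.507
finger_force: 32.0
```

Call:
drive_tool(translation=[[0.41, -1, 0], [0.41, -1, 0], [0.41, -1, 0], [0.41, -1, 0], [0.41, -1, 0], [0.41, -1, 0], [0.41, -1, 0], [0, 0, 0.5]], twist=[[0, 0, 0], [0, 0, 0], [0, 0, 0], [0, 0, 0], [0, 0, 0], [0, 0, 0], [0, 0, 0], [0, 0, 0]], jaw=[1, 1, 1, 1, 1, 1, 1, 1])

```text
clock: 15.73
eef_pos: [0.493, 0.0058, 0.1008]
eef_rot: [-0.045, 0.999, -0.0, 0.002]
wrist_force: [0.6, -0.7, 0.0]
finger_gap: 0.511
finger_force: 32.0
```

Run:
```python
from h import *
np.set_printoptions(suppress=True)
plan([*c2w([-100,116]),.040],5.53)
```

```text
pos [0.493  0.0058 0.1008] yaw 5.13 F [ 0.6 -0.7  0. ] gap 0.511 t 15.7
 turn units [-0.01  0.04 -0.08] | shift units in present tool axes [-0.12  0.27  2.43]  in goal axes [-0.13  0.26  2.43]
```

Call:
drive_tool(translation=[[-0.12, 0.27, 0.5], [0, 0, 0.6], [0, 0, 0.6], [0, 0, 0.5], [0, 0, 0.23], [0, 0, 0], [0, 0, 0], [0, 0, 0]], twist=[[0, 0, -0.08], [0, 0, 0], [0, 0, 0], [0, 0, 0], [0, 0, 0], [0, 0, 0], [0, 0, 0], [0, 0, 0]], jaw=[1, 1, 1, 1, 1, 1, 1, 0.25])

```text
clock: 16.4
eef_pos: [0.4956, 0.0189, 0.0381]
eef_rot: [-0.052, 0.999, 0.0, 0.0]
wrist_force: [-0.3, -0.5, -0.2]
finger_gap: 0.635
finger_force: 0.0
```

Call:
drive_tool(translation=[[0, 0, 0], [0, 0, 0], [0, 0, 0], [0, 0, -0.6], [0, 0, -0.8], [0, 0, -0.9], [0, 0, -0.3], [1, 0, 0]], twist=[[0, 0, 0], [0, 0, 0], [0, 0, 0], [0, 0, 0], [0, 0, 0], [0, 0, 0], [0, 0, 0], [0, 0, 0]], jaw=[0.25, 0.25, 0.25, 0.25, 0.25, 0.25, 0.25, 0.25])

```text
clock: 17.07
eef_pos: [0.475, 0.017, 0.1053]
eef_rot: [-0.052, 0.999, 0.0, 0.004]
wrist_force: [-0.1, -0.1, -0.1]
finger_gap: 0.752
finger_force: 0.0
```

Call:
drive_tool(translation=[[0.8, 0, 0], [0.3, 0, 0], [0, 0, 0], [0, 0, 0], [0, 0, 0], [0, 0, 0], [0, 0, 0], [0, 0, 0]], twist=[[0, 0, 0], [0, 0, 0], [0, 0, 0], [0, 0, 0], [0, 0, 0], [0, 0, 0], [0, 0, 0], [0, 0, 0]], jaw=[0.25, 0.25, 0.8, 0.8, 0.8, 0.8, 0.8, 0.8])

```text
clock: 17.73
eef_pos: [0.4436, 0.0134, 0.1024]
eef_rot: [-0.052, 0.999, -0.0, -0.0]
wrist_force: [0.4, 0.5, 0.4]
finger_gap: 0.203
finger_force: 0.0
```

Run:
```python
from h import *
np.set_printoptions(suppress=True)
plan([*c2w([-150,115]),.042],5.53)
c=cam('wrist');save(c,'w5')
print(proj(c,[[*c2w(p[:2]),p[2]/1000] for p in[(-130,94,34),(-130,138,34),(-70,94,39),(-70,138,39)]]))
```

```text
pos [0.4436 0.0134 0.1024] yaw 5.95 F [0.4 0.5 0.4] gap 0.203 t 17.7
 turn units [-0.   -0.    0.08] | shift units in present tool axes [-0.07 -0.27  2.42]  in goal axes [-0.07 -0.27  2.42]
[[216.10438917 243.95309305]
 [280.43410556 244.48431699]
 [217.66297674 322.91505232]
 [278.43751043 323.40267668]]
```

View pics/w5.png

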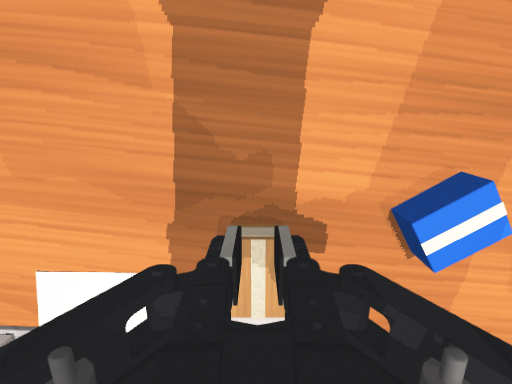

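The wrist view has the placed carton between the fingers, with its stripe near (258,280). It sits about 7 mm too far towards the stop because I planned from a lagging reading. I'll regrip it and shift it.

Call:
drive_tool(translation=[[-0.6, 0, 0], [-0.6, 0, 0], [-0.6, 0, 0], [0, 0, 0], [0, 0, 0.6], [0, 0, 0.6], [0, 0, 0.6], [0, 0, 0.6]], twist=[[0, 0, 0.08], [0, 0, 0], [0, 0, 0], [0, 0, 0], [0, 0, 0], [0, 0, 0], [0, 0, 0], [0, 0, 0]], jaw=[0.2, 0.2, 0.2, 0.2, 0.2, 0.2, 0.2, 0.2])

```text
clock: 18.45
eef_pos: [0.4874, 0.0178, 0.0418]
eef_rot: [-0.048, 0.999, -0.0, -0.0]
wrist_force: [0.3, -0.8, 0.4]
finger_gap: 0.798
finger_force: 0.0
```

Call:
drive_tool(translation=[[0, 0, 0], [0, 0, 0], [0, 0, 0], [0, 0, 0], [0, -0.08, 0], [0, -0.08, 0], [0, -0.07, 0], [0, 0, 0]], twist=[[0, 0, 0], [0, 0, 0], [0, 0, 0], [0, 0, 0], [0, 0, 0], [0, 0, 0], [0, 0, 0], [0, 0, 0]], jaw=[1, 1, 1, 1, 1, 1, 1, 1], force=20)

```text
clock: 19.12
eef_pos: [0.4886, 0.0115, 0.0428]
eef_rot: [-0.048, 0.999, -0.0, 0.0]
wrist_force: [-0.4, -0.2, -0.4]
finger_gap: 0.508
finger_force: 25.6
```

Call:
drive_tool(translation=[[0, 0, 0], [0, 0, 0], [0, 0, 0], [0, 0, 0], [0, 0, -0.6], [0, 0, -0.8], [0, 0, -0.8], [0, 0, 0]], twist=[[0, 0, 0], [0, 0, 0], [0, 0, 0], [0, 0, 0], [0, 0, 0], [0, 0, 0], [0, 0, 0], [0, 0, 0]], jaw=[1, 0.25, 0.25, 0.25, 0.25, 0.25, 0.25, 0.25])

```text
clock: 19.78
eef_pos: [0.4906, 0.0121, 0.101]
eef_rot: [-0.048, 0.999, 0.0, 0.003]
wrist_force: [0.8, -0.3, 0.5]
finger_gap: 0.75
finger_force: 0.0
```

Call:
drive_tool(translation=[[0.7, 0, 0], [0.7, 0, 0], [0.5, 0, 0], [0, 0, 0], [0, 0, 0], [0, 0, 0], [0, 0, 0], [0, 0, 0]], twist=[[0, 0, 0], [0, 0, 0], [0, 0, 0], [0, 0, 0], [0, 0, 0], [0, 0, 0], [0, 0, 0], [0, 0, 0]], jaw=[0.25, 0.25, 0.25, 0.8, 0.8, 0.8, 0.8, 0.8])

```text
clock: 20.45
eef_pos: [0.4418, 0.0076, 0.0975]
eef_rot: [-0.048, 0.999, -0.0, 0.0]
wrist_force: [0.3, 0.8, 0.5]
finger_gap: 0.2
finger_force: 0.0
```

```bash
cat >> h.py <<'E'
def stripe(c,ylim,z=.037,d=False):
    """carton's tan+tape blob near the ramp foot seen by the top camera, in clamp mm"""
    m=((c['frame'][...,0]>192)&(c['frame'][...,1]>135)).astype(np.uint8)
E
python3 - <<'E'
from h import *
np.set_printoptions(suppress=True)
plan([*c2w([-150,116]),.042],5.53)
c=cam('side');
print(proj(c,[[*c2w(p[:2]),p[2]/1000] for p in[(-130,94,34),(-130,138,34),(-70,94,39),(-70,138,39)]]))
cv2.imwrite('pics/s5.png',cv2.resize(c['frame'][140:260,170:330,::-1],None,fx=5,fy=5,interpolation=cv2.INTER_CUBIC))
E
```

```text
pos [0.4418 0.0076 0.0975] yaw 5.56 F [0.3 0.8 0.5] gap 0.2 t 20.4
 turn units [-0.    0.    0.01] | shift units in present tool axes [-0.16 -0.    2.22]  in goal axes [-0.16 -0.    2.22]
[[204.55311293 217.58032597]
 [200.74935979 206.93930808]
 [225.9136136  211.16912233]
 [221.5076637  200.83121012]]
```

View pics/s5.png

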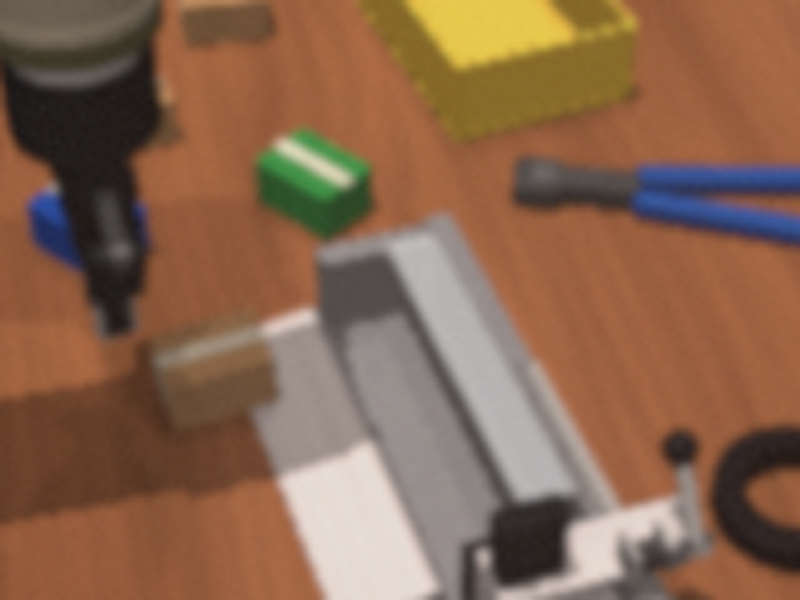

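The side view shows the carton squarely at the ramp foot, in line with the stop. Lower and push.

Call:
drive_tool(translation=[[0, 0, 0.6], [0, 0, 0.6], [0, 0, 0.6], [0, 0, 0.42], [0, 0, 0], [-0.3, 0, 0], [-0.3, 0, 0], [-0.3, 0, 0]], twist=[[0, 0, 0], [0, 0, 0], [0, 0, 0], [0, 0, 0], [0, 0, 0], [0, 0, 0], [0, 0, 0], [0, 0, 0]], jaw=[0.8, 0.8, 0.8, 0.8, 0.8, 0.8, 0.8, 0.8])

```text
clock: 21.17
eef_pos: [0.4653, 0.01, 0.0429]
eef_rot: [-0.049, 0.999, 0.0, 0.001]
wrist_force: [0.4, 0.1, 0.4]
finger_gap: 0.202
finger_force: 0.1
```

Call:
drive_tool(translation=[[-0.3, 0, 0], [-0.3, 0, 0], [-0.3, 0, 0], [-0.3, 0, 0], [-0.3, 0, 0], [-0.3, 0, 0], [-0.3, 0, 0], [-0.3, 0, 0]], twist=[[0, 0, 0], [0, 0, 0], [0, 0, 0], [0, 0, 0], [0, 0, 0], [0, 0, 0], [0, 0, 0], [0, 0, 0]], jaw=[0.8, 0.8, 0.8, 0.8, 0.8, 0.8, 0.8, 0.8])

```text
clock: 21.83
eef_pos: [0.5241, 0.0156, 0.042]
eef_rot: [-0.048, 0.999, -0.0, 0.0]
wrist_force: [-0.4, 0.1, -0.3]
finger_gap: 0.199
finger_force: 0.1
```

Call:
drive_tool(translation=[[-0.2, 0, 0], [-0.2, 0, 0], [-0.2, 0, 0], [-0.2, 0, 0], [-0.1, 0, 0], [-0.1, 0, 0], [0, 0, 0], [0, 0, 0]], twist=[[0, 0, 0], [0, 0, 0], [0, 0, 0], [0, 0, 0], [0, 0, 0], [0, 0, 0], [0, 0, 0], [0, 0, 0]], jaw=[0.8, 0.8, 0.8, 0.8, 0.8, 0.8, 0.8, 0.8])

```text
clock: 22.5
eef_pos: [0.5481, 0.0179, 0.042]
eef_rot: [-0.048, 0.999, -0.0, -0.0]
wrist_force: [0.5, -0.5, -0.8]
finger_gap: 0.2
finger_force: 0.0
```

Run:
```python
from h import *
np.set_printoptions(suppress=True)
plan([*c2w([-42,116]),.042],5.53)
c=cam('side');
cv2.imwrite('pics/s6.png',cv2.resize(c['frame'][150:240,190:310,::-1],None,fx=5,fy=5,interpolation=cv2.INTER_CUBIC))
```

```text
pos [0.5481 0.0179 0.042 ] yaw 5.55 F [ 0.5 -0.5 -0.8] gap 0.2 t 22.5
 turn units [-0. -0.  0.] | shift units in present tool axes [-0.21 -0.   -0.  ]  in goal axes [-0.21 -0.   -0.  ]
```

View pics/s6.png

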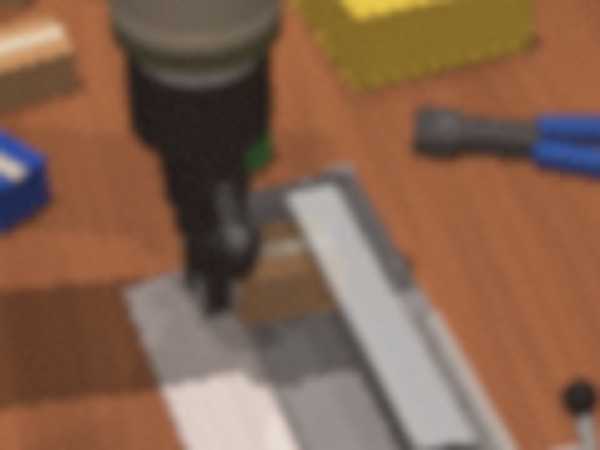

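The side view shows the carton in the channel end, against the stop, with about 5 mm left to push.

Call:
drive_tool(translation=[[-0.1, 0, 0], [-0.1, 0, 0], [-0.05, 0, 0], [0, 0, 0], [0, 0, 0], [0.5, 0, 0], [0, 0, -1], [0, 0, -1]], twist=[[0, 0, 0], [0, 0, 0], [0, 0, 0], [0, 0, 0], [0, 0, 0], [0, 0, 0], [0, 0, 0], [0, 0, 0]], jaw=[0.8, 0.8, 0.8, 0.8, 0.8, 0.8, 0.8, 0.8])

```text
clock: 23.22
eef_pos: [0.5399, 0.0171, 0.0911]
eef_rot: [-0.048, 0.999, -0.0, -0.002]
wrist_force: [1.4, 1.0, 0.6]
finger_gap: 0.196
finger_force: 0.0
```

Call:
drive_tool(translation=[[0, 0, -0.5], [0, 1, 0], [0, 1, 0], [0, 1, 0], [0, 1, 0], [0, 0.8, 0], [0, 0, 0], [0, 0, 0]], twist=[[0, 0, 0], [0, 0, 0], [0, 0, 0], [0, 0, 0], [0, 0, 0], [0, 0, 0], [0, 0, 0], [0, 0, 0]], jaw=[0.2, 0.2, 0.2, 0.2, 0.2, 0.2, 0.2, 0.2])

```text
clock: 23.88
eef_pos: [0.53, 0.1383, 0.1044]
eef_rot: [-0.05, 0.999, 0.0, -0.0]
wrist_force: [-0.1, -0.9, 0.6]
finger_gap: 0.798
finger_force: 0.0
```

```bash
cat >> h.py <<'E'
def chan(c,z=.040):
    """tan pixels over the channel/ramp, top camera, clamp mm: blobs' x,y range"""
    vv,uu=np.mgrid[140:240,225:380]; px=np.c_[uu.ravel(),vv.ravel()]
    w=onz(c,px,z); s,k=np.sin(cl[2]),np.cos(cl[2]); d=(w-cl[:2])*1000
    p=np.c_[k*d[:,0]+s*d[:,1],-s*d[:,0]+k*d[:,1]]
    f=c['frame'][140:240,225:380].reshape(-1,3).astype(int)
    m=(f[:,0]-f[:,2]>28)&(p[:,0]>-130)&(p[:,0]<5)&(p[:,1]>-68)&(p[:,1]<142)&((p[:,0]>-85))
    n,lab,st,_=cv2.connectedComponentsWithStats(m.reshape(vv.shape).astype(np.uint8))
    for i in range(1,n):
        if st[i,4]<15: continue
        q=p[lab.ravel()==i]; print('  chan blob n',len(q),'x',np.percentile(q[:,0],[2,98]).round(1),'y',np.percentile(q[:,1],[2,98]).round(1))
E
python3 - <<'E'
from h import *
np.set_printoptions(suppress=True)
c=cam('top');print(cartons(c));chan(c);save(c,'t6')
plan([.5557,.3762,.12],-3)
E
```

```text
[[464.2 385.   58.8  42.4 -26.6 116.6 233.6]
 [467.7 287.7  65.5  26.6  13.2 150.8 232.1]
 [488.3 168.4  64.1  25.6  11.7 195.3 224.1]
 [544.8 237.   92.3  58.2 -65.2 169.9 205.4]
 [554.7 376.8  63.   42.2   0.2 119.8 200.1]]
  chan blob n 108 x [-32.3   3.5] y [ 93.7 113.3]
  chan blob n 108 x [-32.3   4.2] y [120.4 139.8]
  chan blob n 42 x [-83.8 -35.5] y [-67.8 -62. ]
pos [0.5302 0.1367 0.1045] yaw 5.6 F [-0.2  0.7 -1.2] gap 0.796 t 23.9
 turn units [-0.   -0.    1.72] | shift units in present tool axes [-1.95  9.44 -0.63]  in goal axes [-0.52  9.62 -0.62]
```

Call:
drive_tool(translation=[[-0.2, 0.95, 0], [-0.2, 0.95, 0], [-0.2, 0.95, 0], [-0.2, 0.95, 0], [-0.2, 0.95, 0], [-0.2, 0.95, 0], [-0.2, 0.95, 0], [-0.2, 0.95, 0]], twist=[[0, 0, 0], [0, 0, 0], [0, 0, 0], [0, 0, 0], [0, 0, 0], [0, 0, 0], [0, 0, 0], [0, 0, 0]], jaw=[0.2, 0.2, 0.2, 0.2, 0.2, 0.2, 0.2, 0.2])

```text
clock: 24.6
eef_pos: [0.5527, 0.329, 0.1046]
eef_rot: [-0.047, 0.999, -0.0, 0.0]
wrist_force: [0.5, -0.1, 0.5]
finger_gap: 0.799
finger_force: 0.0
```

Call:
drive_tool(translation=[[-0.2, 0.95, 0], [-0.15, 0.89, 0], [0, 0, 0], [0, 0, 0], [0, 0, 0], [0, 0, 0], [0, 0, 0], [0, 0, 0]], twist=[[0, 0, 0], [0, 0, 0], [0, 0, 0.6], [0, 0, 0.6], [0, 0, 0.52], [0, 0, 0], [0, 0, 0], [0, 0, 0]], jaw=[0.2, 0.2, 0.2, 0.2, 0.2, 0.2, 0.2, 0.2])

```text
clock: 25.27
eef_pos: [0.5565, 0.3753, 0.1045]
eef_rot: [0.027, 1.0, -0.0, 0.0]
wrist_force: [0.6, -0.6, -0.3]
finger_gap: 0.802
finger_force: 0.0
```

Run:
```python
from h import *
np.set_printoptions(suppress=True)
plan([.5557,.3765,.033],-3)
c=cam('top');print(cartons(c));chan(c)
```

```text
pos [0.5565 0.3753 0.1045] yaw -3.04 F [ 0.6 -0.6 -0.3] gap 0.802 t 25.3
 turn units [-0.01  0.   -0.01] | shift units in present tool axes [0.04 0.05 2.86]  in goal axes [0.04 0.04 2.86]
[[463.6 383.3  59.2  38.7 -26.7 117.  233.6]
 [518.8 642.  136.9  29.3  23.   27.8 212.3]
 [472.8 540.2 325.4 118.7  19.8  55.9 226.4]]
  chan blob n 109 x [-32.3   3.5] y [ 93.7 113.1]
  chan blob n 107 x [-32.3   4.2] y [120.6 139.8]
  chan blob n 42 x [-83.8 -35.5] y [-67.8 -62. ]
```

Call:
drive_tool(translation=[[0, 0.04, 0.6], [0, 0, 0.6], [0, 0, 0.6], [0, 0, 0.6], [0, 0, 0.46], [0, 0, 0], [0, 0, 0], [0, 0, 0]], twist=[[0, 0, 0], [0, 0, 0], [0, 0, 0], [0, 0, 0], [0, 0, 0], [0, 0, 0], [0, 0, 0], [0, 0, 0]], jaw=[0.2, 0.2, 0.2, 0.2, 0.2, 0.2, 1, 1], force=30)

```text
clock: 25.98
eef_pos: [0.5567, 0.3775, 0.034]
eef_rot: [0.027, 1.0, 0.0, 0.001]
wrist_force: [-0.2, -1.0, 0.9]
finger_gap: 0.531
finger_force: 0.1
```

Call:
drive_tool(translation=[[0, 0, 0], [0, 0, 0], [0, 0, -0.7], [0, 0, -0.7], [0, 0, -0.7], [0, 0, -0.7], [0, 0, 0], [0, 0, 0]], twist=[[0, 0, 0], [0, 0, 0], [0, 0, 0], [0, 0, 0], [0, 0, 0], [0, 0, -0.6], [0, 0, -0.6], [0, 0, -0.51]], jaw=[1, 1, 1, 1, 1, 1, 1, 1])

```text
clock: 26.65
eef_pos: [0.557, 0.378, 0.1055]
eef_rot: [-0.049, 0.999, 0.001, 0.002]
wrist_force: [-0.4, 1.1, -1.4]
finger_gap: 0.506
finger_force: 32.3
```

Call:
drive_tool(translation=[[0.23, -0.98, 0], [0.23, -0.98, 0], [0.23, -0.98, 0], [0.23, -0.98, 0], [0.23, -0.98, 0], [0.23, -0.98, 0], [0.23, -0.98, 0], [0.23, -0.98, 0]], twist=[[0, 0, 0], [0, 0, 0], [0, 0, 0], [0, 0, 0], [0, 0, 0], [0, 0, 0], [0, 0, 0], [0, 0, 0]], jaw=[1, 1, 1, 1, 1, 1, 1, 1])

```text
clock: 27.32
eef_pos: [0.529, 0.1768, 0.1037]
eef_rot: [-0.048, 0.999, 0.0, 0.0]
wrist_force: [-0.5, 0.0, -0.0]
finger_gap: 0.509
finger_force: 32.3
```

Call:
drive_tool(translation=[[0.23, -0.98, 0], [0.23, -0.98, 0], [0.23, -0.98, 0], [0.23, -0.98, 0], [0.23, -0.98, 0], [0.23, -0.98, 0], [0, 0, 0], [0, 0, 0]], twist=[[0, 0, 0], [0, 0, 0], [0, 0, 0], [0, 0, 0], [0, 0, 0], [0, 0, 0], [0, 0, 0], [0, 0, 0]], jaw=[1, 1, 1, 1, 1, 1, 1, 1])

```text
clock: 27.98
eef_pos: [0.509, 0.0265, 0.1038]
eef_rot: [-0.046, 0.999, 0.0, 0.001]
wrist_force: [-0.1, 0.7, 0.2]
finger_gap: 0.512
finger_force: 32.3
```

Run:
```python
from h import *
np.set_printoptions(suppress=True)
plan([*c2w([-100,68]),.040],5.53)
c=cam('top');print(cartons(c))
```

```text
pos [0.509  0.0265 0.1038] yaw 5.29 F [-0.1  0.7  0.2] gap 0.512 t 28.0
 turn units [ 0.    0.01 -0.05] | shift units in present tool axes [ 0.58 -2.42  2.55]  in goal axes [ 0.59 -2.42  2.55]
[[438.2 137.3  82.2  38.2 -45.  205.8 242. ]
 [464.  384.4  58.8  41.2 -26.7 116.6 233.6]
 [470.8 264.4  59.8  42.2  13.6 159.6 231.5]]
```

Call:
drive_tool(translation=[[0.2, -0.81, 0], [0.2, -0.81, 0], [0.19, -0.8, 0], [0, 0, 0.3], [0, 0, 0.6], [0, 0, 0.6], [0, 0, 0.6], [0, 0, 0.4]], twist=[[0, 0, -0.05], [0, 0, 0], [0, 0, 0], [0, 0, 0], [0, 0, 0], [0, 0, 0], [0, 0, 0], [0, 0, 0]], jaw=[1, 1, 1, 1, 1, 1, 1, 1])

```text
clock: 28.7
eef_pos: [0.5, -0.0317, 0.0392]
eef_rot: [-0.051, 0.999, 0.0, -0.0]
wrist_force: [-0.3, 1.3, 0.1]
finger_gap: 0.511
finger_force: 32.3
```

Run:
```python
from h import *
np.set_printoptions(suppress=True)
c=optics.camera('top')
plan([*c2w([-100,68]),.040],5.53)
```

```text
pos [ 0.4993 -0.0319  0.0382] yaw 5.88 F [ 0.1  0.3 -1.8] gap 0.505 t 28.8
 turn units [ 0.   -0.03  0.07] | shift units in present tool axes [-0.02 -0.13 -0.07]  in goal axes [-0.02 -0.13 -0.07]
```

Call:
drive_tool(translation=[[0, -0.12, -0.05], [0, 0, 0], [0, 0, 0], [0, 0, 0], [0, 0, 0], [0, 0, -0.6], [0, 0, -0.8], [0, 0, -0.9]], twist=[[0, 0, 0.07], [0, 0, 0], [0, 0, 0], [0, 0, 0], [0, 0, 0], [0, 0, 0], [0, 0, 0], [0, 0, 0]], jaw=[1, 1, 0.25, 0.25, 0.25, 0.25, 0.25, 0.25])

```text
clock: 29.42
eef_pos: [0.4998, -0.0364, 0.0995]
eef_rot: [-0.047, 0.999, -0.0, -0.001]
wrist_force: [-1.0, 1.3, 1.2]
finger_gap: 0.752
finger_force: 0.0
```

Call:
drive_tool(translation=[[0, 0, 0], [0.7, 0, 0], [0.8, 0, 0], [0.7, 0, 0], [0, 0, 0], [0, 0, 0], [0, 0, 0], [0, 0, 0]], twist=[[0, 0, 0], [0, 0, 0], [0, 0, 0], [0, 0, 0], [0, 0, 0], [0, 0, 0], [0, 0, 0], [0, 0, 0]], jaw=[0.25, 0.25, 0.25, 0.25, 0.8, 0.8, 0.8, 0.8])

```text
clock: 30.08
eef_pos: [0.4466, -0.0414, 0.0995]
eef_rot: [-0.047, 0.999, -0.0, 0.0]
wrist_force: [-0.3, 0.2, -0.8]
finger_gap: 0.199
finger_force: 0.0
```

Run:
```python
from h import *
np.set_printoptions(suppress=True)
c=optics.camera('top')
plan([*c2w([-40,68]),.042],5.53)
```

```text
pos [ 0.4465 -0.0415  0.0994] yaw 5.42 F [-0.2 -0.  -0. ] gap 0.203 t 30.1
 turn units [-0.    0.01 -0.02] | shift units in present tool axes [-4.56  0.06  2.3 ]  in goal axes [-4.56  0.05  2.3 ]
```

Call:
drive_tool(translation=[[0, 0.05, 0.6], [0, 0, 0.6], [0, 0, 0.6], [0, 0, 0.5], [0, 0, 0], [-0.25, 0, 0], [-0.25, 0, 0], [-0.25, 0, 0]], twist=[[0, 0, 0], [0, 0, 0], [0, 0, 0], [0, 0, 0], [0, 0, 0], [0, 0, 0], [0, 0, 0], [0, 0, 0]], jaw=[0.8, 0.8, 0.8, 0.8, 0.8, 0.8, 0.8, 0.8])

```text
clock: 30.8
eef_pos: [0.4659, -0.0384, 0.0427]
eef_rot: [-0.047, 0.999, 0.0, 0.001]
wrist_force: [-0.1, -0.4, 0.2]
finger_gap: 0.202
finger_force: 0.2
```

Call:
drive_tool(translation=[[-0.3, 0, 0], [-0.3, 0, 0], [-0.3, 0, 0], [-0.3, 0, 0], [-0.3, 0, 0], [-0.3, 0, 0], [-0.3, 0, 0], [-0.3, 0, 0]], twist=[[0, 0, 0], [0, 0, 0], [0, 0, 0], [0, 0, 0], [0, 0, 0], [0, 0, 0], [0, 0, 0], [0, 0, 0]], jaw=[0.8, 0.8, 0.8, 0.8, 0.8, 0.8, 0.8, 0.8])

```text
clock: 31.47
eef_pos: [0.5248, -0.0328, 0.0417]
eef_rot: [-0.047, 0.999, -0.0, 0.0]
wrist_force: [-0.2, 0.4, -0.1]
finger_gap: 0.203
finger_force: 0.1
```

Call:
drive_tool(translation=[[-0.25, 0, 0], [-0.25, 0, 0], [-0.25, 0, 0], [-0.25, 0, 0], [-0.2, 0, 0], [-0.1, 0, 0], [-0.1, 0, 0], [0, 0, 0]], twist=[[0, 0, 0], [0, 0, 0], [0, 0, 0], [0, 0, 0], [0, 0, 0], [0, 0, 0], [0, 0, 0], [0, 0, 0]], jaw=[0.8, 0.8, 0.8, 0.8, 0.8, 0.8, 0.8, 0.8])

```text
clock: 32.13
eef_pos: [0.5592, -0.0296, 0.0418]
eef_rot: [-0.047, 0.999, -0.0, 0.0]
wrist_force: [-0.4, -0.1, -0.6]
finger_gap: 0.199
finger_force: 0.0
```

Call:
drive_tool(translation=[[0, 0, 0], [0.5, 0, 0], [0.5, 0, 0], [0, 0, -1], [0, 0, -1], [0, 0, -0.5], [0.5, 1, 0], [0.5, 1, 0]], twist=[[0, 0, 0], [0, 0, 0], [0, 0, 0], [0, 0, 0], [0, 0, 0], [0, 0, 0], [0, 0, 0], [0, 0, 0]], jaw=[0.8, 0.8, 0.8, 0.8, 0.8, 0.8, 0.8, 0.2])

```text
clock: 32.8
eef_pos: [0.5049, 0.0143, 0.1056]
eef_rot: [-0.045, 0.999, -0.0, 0.001]
wrist_force: [-0.4, 1.1, -0.8]
finger_gap: 0.326
finger_force: 0.0
```

Run:
```python
from h import *
np.set_printoptions(suppress=True)
c=cam('top');print(cartons(c));chan(c)
plan([.4708,.2645,.033],12.5)
c=cam('side');cv2.imwrite('pics/s7.png',cv2.resize(c['frame'][165:240,210:310,::-1],None,fx=6,fy=6,interpolation=cv2.INTER_CUBIC))
```

```text
[[439.  106.8  61.8  24.3   0.2 217.1 242.4]
 [464.  384.4  58.8  41.2 -26.7 116.6 233.6]
 [470.8 264.4  59.8  42.2  13.6 159.6 231.5]]
  chan blob n 469 x [-31.7   3.6] y [ 46.6 137.3]
  chan blob n 42 x [-83.8 -35.5] y [-67.8 -62. ]
  chan blob n 501 x [-83.9 -37.7] y [ 66.3 140.6]
pos [0.5015 0.0209 0.1042] yaw 5.58 F [-2.3  5.4 -1.9] gap 0.414 t 32.9
 turn units [ 0.04 -0.01 -1.38] | shift units in present tool axes [0.27 9.81 2.88]  in goal axes [-0.91  9.78  2.85]
```

View pics/s7.png

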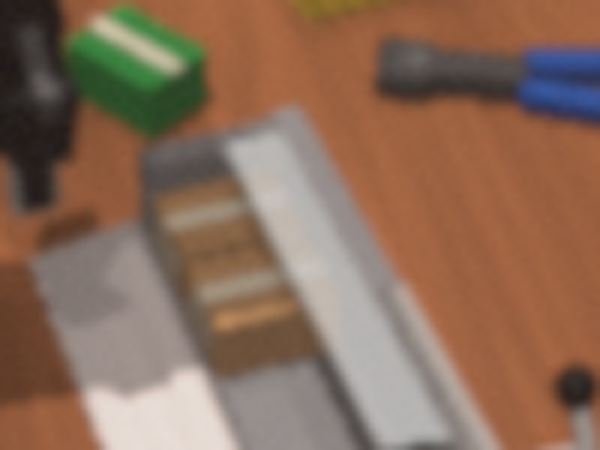

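The side view shows both cartons lying flat side by side in the channel against the stop. Next is carton B.

Call:
drive_tool(translation=[[0.03, 0.98, 0], [0.03, 0.98, 0], [0.03, 0.98, 0], [0.03, 0.98, 0], [0.03, 0.98, 0], [0.03, 0.98, 0], [0.03, 0.98, 0], [0.03, 0.98, 0]], twist=[[0, 0, 0], [0, 0, 0], [0, 0, 0], [0, 0, 0], [0, 0, 0], [0, 0, 0], [0, 0, 0], [0, 0, 0]], jaw=[0.2, 0.2, 0.2, 0.2, 0.2, 0.2, 0.2, 0.2])

```text
clock: 33.57
eef_pos: [0.4797, 0.2107, 0.1043]
eef_rot: [-0.047, 0.999, 0.0, -0.0]
wrist_force: [0.1, -0.1, 0.1]
finger_gap: 0.798
finger_force: 0.0
```

Call:
drive_tool(translation=[[0.03, 0.98, 0], [0, 0.4, 0], [0, 0, 0], [0, 0, 0], [0, 0, 0], [0, 0, 0], [0, 0, 0], [0, 0, 0]], twist=[[0, 0, 0], [0, 0, 0], [0, 0, -0.6], [0, 0, -0.6], [0, 0, -0.2], [0, 0, 0], [0, 0, 0], [0, 0, 0]], jaw=[0.2, 0.2, 0.2, 0.2, 0.2, 0.2, 0.2, 0.2])

```text
clock: 34.23
eef_pos: [0.476, 0.2437, 0.1043]
eef_rot: [-0.107, 0.994, -0.0, -0.0]
wrist_force: [0.5, -0.4, 0.5]
finger_gap: 0.795
finger_force: 0.0
```

Run:
```python
from h import *
np.set_printoptions(suppress=True)
plan([.4708,.2645,.034],12.5)
```

```text
pos [0.476  0.2437 0.1043] yaw 12.29 F [ 0.5 -0.4  0.5] gap 0.795 t 34.2
 turn units [-0.   -0.   -0.04] | shift units in present tool axes [0.03 0.86 2.81]  in goal axes [0.02 0.86 2.81]
```

Call:
drive_tool(translation=[[0, 0.86, 0], [0, 0, 0.6], [0, 0, 0.6], [0, 0, 0.6], [0, 0, 0.6], [0, 0, 0.41], [0, 0, 0], [0, 0, 0]], twist=[[0, 0, -0.04], [0, 0, 0], [0, 0, 0], [0, 0, 0], [0, 0, 0], [0, 0, 0], [0, 0, 0], [0, 0, 0]], jaw=[0.2, 0.2, 0.2, 0.2, 0.2, 0.2, 0.2, 1], force=30)

```text
clock: 34.9
eef_pos: [0.4711, 0.2649, 0.0338]
eef_rot: [-0.109, 0.994, -0.0, -0.0]
wrist_force: [-0.3, 0.3, 0.2]
finger_gap: 0.674
finger_force: 0.0
```

Call:
drive_tool(translation=[[0, 0, 0], [0, 0, 0], [0, 0, 0], [0, 0, -0.7], [0, 0, -0.7], [0, 0, -0.7], [0, 0, -0.7], [0, 0, 0]], twist=[[0, 0, 0], [0, 0, 0], [0, 0, 0], [0, 0, 0], [0, 0, 0], [0, 0, 0.5], [0, 0, 0.5], [0, 0, 0.39]], jaw=[1, 1, 1, 1, 1, 1, 1, 1])

```text
clock: 35.57
eef_pos: [0.4732, 0.2663, 0.1081]
eef_rot: [-0.048, 0.999, 0.002, 0.003]
wrist_force: [0.5, 0.6, -0.5]
finger_gap: 0.506
finger_force: 32.0
```

Call:
drive_tool(translation=[[0, -0.95, 0], [0, -0.95, 0], [0, -0.95, 0], [0, -0.95, 0], [0, -0.95, 0], [0, -0.95, 0], [0, -0.95, 0], [0, -0.95, 0]], twist=[[0, 0, 0], [0, 0, 0], [0, 0, 0], [0, 0, 0], [0, 0, 0], [0, 0, 0], [0, 0, 0], [0, 0, 0]], jaw=[1, 1, 1, 1, 1, 1, 1, 1])

```text
clock: 36.23
eef_pos: [0.4901, 0.0751, 0.1046]
eef_rot: [-0.049, 0.999, 0.0, 0.0]
wrist_force: [-0.4, -0.1, -0.5]
finger_gap: 0.509
finger_force: 32.0
```

Call:
drive_tool(translation=[[0, -0.95, 0], [0, -0.95, 0], [0, -0.95, 0], [0, -0.95, 0], [0, -0.95, 0], [0, -0.95, 0], [0, 0, 0], [0, 0, 0]], twist=[[0, 0, 0], [0, 0, 0], [0, 0, 0], [0, 0, 0], [0, 0, 0], [0, 0, 0], [0, 0, 0], [0, 0, 0]], jaw=[1, 1, 1, 1, 1, 1, 1, 1])

```text
clock: 36.9
eef_pos: [0.5041, -0.0672, 0.1045]
eef_rot: [-0.048, 0.999, -0.0, 0.0]
wrist_force: [0.8, 1.1, -0.4]
finger_gap: 0.511
finger_force: 31.9
```

Run:
```python
from h import *
np.set_printoptions(suppress=True)
c=cam('top');print(cartons(c));chan(c)
plan([*c2w([-100,21]),.040],5.53)
```

```text
[[464.  384.4  58.8  41.2 -26.7 116.6 233.6]]
  chan blob n 1272 x [-83.8   2.8] y [-64.3 135.1]
pos [ 0.5041 -0.0657  0.1043] yaw 5.59 F [ 0.1 -0.4 -0.1] gap 0.505 t 37.0
 turn units [0.   0.   0.01] | shift units in present tool axes [ 0.04 -0.65  2.57]  in goal axes [ 0.04 -0.65  2.57]
```

Call:
drive_tool(translation=[[0.04, -0.64, 0], [0, 0, 0.6], [0, 0, 0.6], [0, 0, 0.6], [0, 0, 0.5], [0, 0, 0.25], [0, 0, 0], [0, 0, 0]], twist=[[0, 0, 0], [0, 0, 0], [0, 0, 0], [0, 0, 0], [0, 0, 0], [0, 0, 0], [0, 0, 0], [0, 0, 0]], jaw=[1, 1, 1, 1, 1, 1, 1, 1])

```text
clock: 37.62
eef_pos: [0.5048, -0.0808, 0.0405]
eef_rot: [-0.05, 0.999, 0.0, -0.0]
wrist_force: [0.2, -0.5, 0.2]
finger_gap: 0.507
finger_force: 32.3
```

Run:
```python
from h import *
np.set_printoptions(suppress=True)
plan([*c2w([-100,21]),.040],5.53)
```

```text
pos [ 0.5048 -0.0808  0.0405] yaw 5.72 F [ 0.2 -0.5  0.2] gap 0.507 t 37.6
 turn units [ 0.   -0.    0.04] | shift units in present tool axes [ 0.01 -0.04  0.02]  in goal axes [ 0.01 -0.04  0.02]
```

Call:
drive_tool(translation=[[0, 0, 0], [0, 0, 0], [0, 0, 0], [0, 0, 0], [0, 0, 0], [0, 0, -0.6], [0, 0, -0.8], [0, 0, -0.9]], twist=[[0, 0, 0.04], [0, 0, 0], [0, 0, 0], [0, 0, 0], [0, 0, 0], [0, 0, 0], [0, 0, 0], [0, 0, 0]], jaw=[1, 0.25, 0.25, 0.25, 0.25, 0.25, 0.25, 0.25])

```text
clock: 38.28
eef_pos: [0.5038, -0.0817, 0.0978]
eef_rot: [-0.047, 0.999, -0.0, -0.001]
wrist_force: [0.2, 0.2, -0.6]
finger_gap: 0.75
finger_force: 0.0
```

Call:
drive_tool(translation=[[0, 0, 0], [0.7, 0, 0], [0.8, 0, 0], [0.7, 0, 0], [0, 0, 0], [0, 0, 0], [0, 0, 0], [0, 0, 0]], twist=[[0, 0, 0], [0, 0, 0], [0, 0, 0], [0, 0, 0], [0, 0, 0], [0, 0, 0], [0, 0, 0], [0, 0, 0]], jaw=[0.25, 0.25, 0.25, 0.25, 0.8, 0.8, 0.8, 0.8])

```text
clock: 38.95
eef_pos: [0.4507, -0.0867, 0.0979]
eef_rot: [-0.048, 0.999, -0.0, 0.0]
wrist_force: [0.3, 0.5, 0.4]
finger_gap: 0.204
finger_force: 0.0
```

Run:
```python
from h import *
np.set_printoptions(suppress=True)
plan([*c2w([-40,21]),.042],5.53)
```

```text
pos [ 0.4507 -0.0867  0.0979] yaw 5.48 F [0.3 0.5 0.4] gap 0.204 t 39.0
 turn units [-0.    0.01 -0.01] | shift units in present tool axes [-4.57 -0.01  2.24]  in goal axes [-4.57 -0.02  2.24]
```

Call:
drive_tool(translation=[[0, 0, 0.6], [0, 0, 0.6], [0, 0, 0.6], [0, 0, 0.44], [0, 0, 0], [-0.25, 0, 0], [-0.25, 0, 0], [-0.25, 0, 0]], twist=[[0, 0, 0], [0, 0, 0], [0, 0, 0], [0, 0, 0], [0, 0, 0], [0, 0, 0], [0, 0, 0], [0, 0, 0]], jaw=[0.8, 0.8, 0.8, 0.8, 0.8, 0.8, 0.8, 0.8])

```text
clock: 39.62
eef_pos: [0.4701, -0.085, 0.0427]
eef_rot: [-0.048, 0.999, -0.0, 0.001]
wrist_force: [-0.2, -0.6, -0.1]
finger_gap: 0.2
finger_force: 0.2
```

Call:
drive_tool(translation=[[-0.3, 0, 0], [-0.3, 0, 0], [-0.3, 0, 0], [-0.3, 0, 0], [-0.3, 0, 0], [-0.3, 0, 0], [-0.3, 0, 0], [-0.3, 0, 0]], twist=[[0, 0, 0], [0, 0, 0], [0, 0, 0], [0, 0, 0], [0, 0, 0], [0, 0, 0], [0, 0, 0], [0, 0, 0]], jaw=[0.8, 0.8, 0.8, 0.8, 0.8, 0.8, 0.8, 0.8])

```text
clock: 40.28
eef_pos: [0.5291, -0.0793, 0.0418]
eef_rot: [-0.048, 0.999, -0.0, 0.0]
wrist_force: [-0.4, 0.9, 0.4]
finger_gap: 0.202
finger_force: 0.1
```

Call:
drive_tool(translation=[[-0.25, 0, 0], [-0.25, 0, 0], [-0.25, 0, 0], [-0.25, 0, 0], [-0.2, 0, 0], [-0.12, 0, 0], [-0.1, 0, 0], [0, 0, 0]], twist=[[0, 0, 0], [0, 0, 0], [0, 0, 0], [0, 0, 0], [0, 0, 0], [0, 0, 0], [0, 0, 0], [0, 0, 0]], jaw=[0.8, 0.8, 0.8, 0.8, 0.8, 0.8, 0.8, 0.8])

```text
clock: 40.95
eef_pos: [0.564, -0.0759, 0.0418]
eef_rot: [-0.048, 0.999, -0.0, 0.0]
wrist_force: [-0.7, 0.9, 0.3]
finger_gap: 0.206
finger_force: 0.0
```

Call:
drive_tool(translation=[[0, 0, 0], [0.5, 0, 0], [0.5, 0, 0], [0, 0, -1], [0, 0, -1], [0, 0, -0.5], [0.5, 1, 0], [0.5, 1, 0]], twist=[[0, 0, 0], [0, 0, 0], [0, 0, 0], [0, 0, 0], [0, 0, 0], [0, 0, 0], [0, 0, 0], [0, 0, 0]], jaw=[0.8, 0.8, 0.8, 0.8, 0.8, 0.8, 0.8, 0.2])

```text
clock: 41.62
eef_pos: [0.5096, -0.0322, 0.1055]
eef_rot: [-0.046, 0.999, -0.0, 0.001]
wrist_force: [0.3, 1.3, 0.1]
finger_gap: 0.327
finger_force: 0.0
```

Call:
drive_tool(translation=[[0, 1, 0], [0, 1, 0], [0, 1, 0], [0, 1, 0], [0, 1, 0], [0, 0, 0], [0, 0, 0], [0, 0, 0]], twist=[[0, 0, 0], [0, 0, 0], [0, 0, 0], [0, 0, 0], [0, 0, 0], [0, 0, 0], [0, 0, 0], [0, 0, 0]], jaw=[0.2, 0.2, 0.2, 0.2, 0.2, 0.2, 0.2, 0.2])

```text
clock: 42.28
eef_pos: [0.4971, 0.0927, 0.1043]
eef_rot: [-0.047, 0.999, -0.0, -0.0]
wrist_force: [1.2, -0.7, 0.1]
finger_gap: 0.798
finger_force: 0.0
```

Run:
```python
from h import *
np.set_printoptions(suppress=True)
c=cam('top');print(cartons(c));chan(c)
plan([.464,.3844,.033],-26.7)
```

```text
[[419.6 220.7  62.1  24.6   0.3 175.2 249.4]
 [434.3 100.1  60.8  24.8   8.3 220.5 244.4]
 [464.  384.4  58.8  41.2 -26.7 116.6 233.6]
 [499.3 162.4  81.   38.6 -81.7 197.1 221.4]]
  chan blob n 202 x [-31.6   4. ] y [26.2 63. ]
  chan blob n 108 x [-30.9   4.3] y [-0.8 18.7]
  chan blob n 230 x [-32.1   3.7] y [ 70.4 112.8]
  chan blob n 97 x [-30.    4.3] y [120.4 138.9]
  chan blob n 42 x [-83.8 -35.5] y [-67.8 -62. ]
pos [0.4972 0.0922 0.1044] yaw 5.36 F [ 0.1 -1.   0.6] gap 0.798 t 42.3
 turn units [-0.    0.    6.41] | shift units in present tool axes [ 0.23 11.76  2.85]  in goal axes [6.44 9.85 2.85]
```

Call:
drive_tool(translation=[[0.02, 0.98, 0], [0.02, 0.98, 0], [0.02, 0.98, 0], [0.02, 0.98, 0], [0.02, 0.98, 0], [0.02, 0.98, 0], [0.02, 0.98, 0], [0.02, 0.98, 0]], twist=[[0, 0, 0], [0, 0, 0], [0, 0, 0], [0, 0, 0], [0, 0, 0], [0, 0, 0], [0, 0, 0], [0, 0, 0]], jaw=[0.2, 0.2, 0.2, 0.2, 0.2, 0.2, 0.2, 0.2])

```text
clock: 43.0
eef_pos: [0.4751, 0.2877, 0.1043]
eef_rot: [-0.046, 0.999, -0.0, 0.0]
wrist_force: [0.2, 0.5, 0.3]
finger_gap: 0.797
finger_force: 0.0
```

Call:
drive_tool(translation=[[0.02, 0.98, 0], [0.02, 0.98, 0], [0.02, 0.98, 0], [0.02, 0.98, 0], [0, 0, 0], [0, 0, 0], [0, 0, 0], [0, 0, 0]], twist=[[0, 0, 0], [0, 0, 0], [0, 0, 0], [0, 0, 0], [0, 0, 0.9], [0, 0, 0.9], [0, 0, 0.9], [0, 0, 0.9]], jaw=[0.2, 0.2, 0.2, 0.2, 0.2, 0.2, 0.2, 0.2])

```text
clock: 43.67
eef_pos: [0.4644, 0.384, 0.1042]
eef_rot: [0.112, 0.994, -0.0, 0.0]
wrist_force: [-0.1, 0.9, -0.4]
finger_gap: 0.802
finger_force: 0.0
```

Call:
drive_tool(translation=[[0, 0, 0], [0, 0, 0], [0, 0, 0], [0, 0, 0], [0, 0, 0], [0, 0, 0], [0, 0, 0], [0, 0, 0]], twist=[[0, 0, 0.9], [0, 0, 0.9], [0, 0, 0.9], [0, 0, 0.11], [0, 0, 0], [0, 0, 0], [0, 0, 0], [0, 0, 0]], jaw=[0.2, 0.2, 0.2, 0.2, 0.2, 0.2, 0.2, 0.2])

```text
clock: 44.33
eef_pos: [0.4635, 0.3853, 0.1043]
eef_rot: [0.23, 0.973, 0.0, -0.0]
wrist_force: [-0.1, 0.4, 0.7]
finger_gap: 0.801
finger_force: 0.0
```

Run:
```python
from h import *
np.set_printoptions(suppress=True)
c=cam('top');print(cartons(c));chan(c)
plan([.464,.3844,.034],-26.7)
```

```text
[[372.5 655.1 125.8  26.1  25.7  22.9 264.8]
 [419.3 591.1 126.2 111.5  29.   46.  244.1]]
  chan blob n 187 x [-30.6   4. ] y [24.1 61.2]
  chan blob n 104 x [-30.9   4.3] y [-2.6 16.6]
  chan blob n 114 x [-32.2   3.5] y [ 92.7 113.3]
  chan blob n 96 x [-27.2   3.7] y [68.3 88.5]
  chan blob n 108 x [-32.3   4.2] y [120.6 139.9]
  chan blob n 42 x [-83.8 -35.5] y [-67.8 -62. ]
pos [0.4634 0.3854 0.1043] yaw -26.56 F [ 0.4 -0.4 -0.3] gap 0.799 t 44.4
 turn units [-0.   -0.    0.03] | shift units in present tool axes [-0.04 -0.03  2.81]  in goal axes [-0.04 -0.03  2.81]
```

Call:
drive_tool(translation=[[-0.04, -0.03, 0.6], [0, 0, 0.6], [0, 0, 0.6], [0, 0, 0.6], [0, 0, 0.41], [0, 0, 0], [0, 0, 0], [0, 0, 0]], twist=[[0, 0, 0], [0, 0, 0], [0, 0, 0], [0, 0, 0], [0, 0, 0], [0, 0, 0], [0, 0, 0], [0, 0, 0]], jaw=[0.2, 0.2, 0.2, 0.2, 0.2, 0.2, 1, 1], force=30)

```text
clock: 45.05
eef_pos: [0.4643, 0.3847, 0.0349]
eef_rot: [0.23, 0.973, 0.0, 0.0]
wrist_force: [1.2, 0.3, -0.0]
finger_gap: 0.532
finger_force: 0.0
```

Call:
drive_tool(translation=[[0, 0, 0], [0, 0, 0], [0, 0, -0.7], [0, 0, -0.7], [0, 0, -0.7], [0, 0, -0.7], [0, 0, 0], [0, 0, 0]], twist=[[0, 0, 0], [0, 0, 0], [0, 0, 0], [0, 0, 0], [0, 0, 0], [0, 0, 0], [0, 0, -0.8], [0, 0, -0.8]], jaw=[1, 1, 1, 1, 1, 1, 1, 1])

```text
clock: 45.72
eef_pos: [0.4646, 0.3851, 0.1061]
eef_rot: [0.16, 0.987, 0.001, 0.001]
wrist_force: [-0.4, 0.3, -2.0]
finger_gap: 0.506
finger_force: 32.0
```

Call:
drive_tool(translation=[[0, 0, 0], [0, 0, 0], [0, 0, 0], [0, 0, 0], [0, 0, 0], [0, 0, 0], [0, 0, 0], [0, 0, 0]], twist=[[0, 0, -0.8], [0, 0, -0.8], [0, 0, -0.8], [0, 0, -0.8], [0, 0, -0.8], [0, 0, -0.83], [0, 0, 0], [0, 0, 0]], jaw=[1, 1, 1, 1, 1, 1, 1, 1])

```text
clock: 46.38
eef_pos: [0.4639, 0.3844, 0.1044]
eef_rot: [-0.047, 0.999, 0.0, 0.0]
wrist_force: [-0.9, 0.1, -1.1]
finger_gap: 0.511
finger_force: 32.0
```

Call:
drive_tool(translation=[[0, -0.98, 0], [0, -0.98, 0], [0, -0.98, 0], [0, -0.98, 0], [0, -0.98, 0], [0, -0.98, 0], [0, -0.98, 0], [0, -0.98, 0]], twist=[[0, 0, 0], [0, 0, 0], [0, 0, 0], [0, 0, 0], [0, 0, 0], [0, 0, 0], [0, 0, 0], [0, 0, 0]], jaw=[1, 1, 1, 1, 1, 1, 1, 1])

```text
clock: 47.05
eef_pos: [0.4828, 0.1882, 0.1043]
eef_rot: [-0.047, 0.999, 0.0, 0.0]
wrist_force: [0.5, -0.9, 0.6]
finger_gap: 0.506
finger_force: 32.0
```

Call:
drive_tool(translation=[[0, -0.98, 0], [0, -0.98, 0], [0, -0.98, 0], [0, -0.98, 0], [0, -0.98, 0], [0, -0.98, 0], [0, -0.98, 0], [0, -0.98, 0]], twist=[[0, 0, 0], [0, 0, 0], [0, 0, 0], [0, 0, 0], [0, 0, 0], [0, 0, 0], [0, 0, 0], [0, 0, 0]], jaw=[1, 1, 1, 1, 1, 1, 1, 1])

```text
clock: 47.72
eef_pos: [0.5019, -0.0069, 0.1044]
eef_rot: [-0.047, 0.999, 0.0, 0.0]
wrist_force: [0.5, -0.1, -0.3]
finger_gap: 0.505
finger_force: 32.0
```

Call:
drive_tool(translation=[[0, -0.98, 0], [0, -0.98, 0], [0, -0.98, 0], [0, -0.98, 0], [0, 0, 0], [0, 0, 0], [0, 0, 0], [0, 0, 0]], twist=[[0, 0, 0], [0, 0, 0], [0, 0, 0], [0, 0, 0], [0, 0, 0], [0, 0, 0], [0, 0, 0], [0, 0, 0]], jaw=[1, 1, 1, 1, 1, 1, 1, 1])

```text
clock: 48.38
eef_pos: [0.5113, -0.1019, 0.104]
eef_rot: [-0.049, 0.999, 0.0, -0.0]
wrist_force: [-0.1, -0.5, -0.7]
finger_gap: 0.514
finger_force: 32.0
```

Run:
```python
from h import *
np.set_printoptions(suppress=True)
c=cam('top');print(cartons(c))
plan([*c2w([-100,-33]),.040],5.53)
```

```text
[]
pos [ 0.5113 -0.1018  0.104 ] yaw 5.63 F [ 0.7  0.6 -0.2] gap 0.509 t 48.4
 turn units [ 0.01 -0.    0.02] | shift units in present tool axes [ 0.19 -1.34  2.56]  in goal axes [ 0.19 -1.34  2.56]
```

Call:
drive_tool(translation=[[0.1, -0.7, 0], [0.09, -0.64, 0], [0, 0, 0.6], [0, 0, 0.6], [0, 0, 0.6], [0, 0, 0.5], [0, 0, 0.25], [0, 0, 0]], twist=[[0, 0, 0.02], [0, 0, 0], [0, 0, 0], [0, 0, 0], [0, 0, 0], [0, 0, 0], [0, 0, 0], [0, 0, 0]], jaw=[1, 1, 1, 1, 1, 1, 1, 1])

```text
clock: 49.1
eef_pos: [0.509, -0.1362, 0.0391]
eef_rot: [-0.048, 0.999, 0.0, -0.001]
wrist_force: [0.8, -0.7, -0.4]
finger_gap: 0.508
finger_force: 32.5
```

Run:
```python
from h import *
np.set_printoptions(suppress=True)
c=optics.camera('top')
plan([*c2w([-100,-33]),.040],5.53)
```

```text
pos [ 0.5095 -0.1365  0.0398] yaw 5.49 F [0.6 0.3 0.1] gap 0.51 t 49.1
 turn units [ 0.   -0.01 -0.01] | shift units in present tool axes [-0.02  0.04 -0.01]  in goal axes [-0.02  0.04 -0.01]
```

Call:
drive_tool(translation=[[0, 0, 0], [0, 0, 0], [0, 0, 0], [0, 0, 0], [0, 0, 0], [0, 0, -0.6], [0, 0, -0.8], [0, 0, -0.9]], twist=[[0, 0, 0], [0, 0, 0], [0, 0, 0], [0, 0, 0], [0, 0, 0], [0, 0, 0], [0, 0, 0], [0, 0, 0]], jaw=[1, 0.25, 0.25, 0.25, 0.25, 0.25, 0.25, 0.25])

```text
clock: 49.82
eef_pos: [0.509, -0.137, 0.0978]
eef_rot: [-0.047, 0.999, 0.0, -0.001]
wrist_force: [-0.2, -0.8, -1.2]
finger_gap: 0.753
finger_force: 0.0
```

Call:
drive_tool(translation=[[0, 0, 0], [0.7, 0, 0], [0.8, 0, 0], [0.7, 0, 0], [0, 0, 0], [0, 0, 0], [0, 0, 0], [0, 0, 0]], twist=[[0, 0, 0], [0, 0, 0], [0, 0, 0], [0, 0, 0], [0, 0, 0], [0, 0, 0], [0, 0, 0], [0, 0, 0]], jaw=[0.25, 0.25, 0.25, 0.25, 0.8, 0.8, 0.8, 0.8])

```text
clock: 50.48
eef_pos: [0.4559, -0.1421, 0.0979]
eef_rot: [-0.048, 0.999, -0.0, 0.0]
wrist_force: [0.1, 0.2, 0.4]
finger_gap: 0.207
finger_force: 0.0
```

Run:
```python
from h import *
np.set_printoptions(suppress=True)
plan([*c2w([-40,-33]),.042],5.53)
```

```text
pos [ 0.4559 -0.1421  0.0979] yaw 5.49 F [0.1 0.2 0.4] gap 0.207 t 50.5
 turn units [-0.    0.01 -0.01] | shift units in present tool axes [-4.58  0.05  2.24]  in goal axes [-4.58  0.05  2.24]
```

Call:
drive_tool(translation=[[0, 0.05, 0.6], [0, 0, 0.6], [0, 0, 0.6], [0, 0, 0.44], [0, 0, 0], [-0.25, 0, 0], [-0.25, 0, 0], [-0.25, 0, 0]], twist=[[0, 0, 0], [0, 0, 0], [0, 0, 0], [0, 0, 0], [0, 0, 0], [0, 0, 0], [0, 0, 0], [0, 0, 0]], jaw=[0.8, 0.8, 0.8, 0.8, 0.8, 0.8, 0.8, 0.8])

```text
clock: 51.15
eef_pos: [0.4751, -0.1393, 0.0427]
eef_rot: [-0.048, 0.999, -0.0, 0.001]
wrist_force: [-1.8, 0.2, 0.1]
finger_gap: 0.206
finger_force: 0.2
```

Call:
drive_tool(translation=[[-0.3, 0, 0], [-0.3, 0, 0], [-0.3, 0, 0], [-0.3, 0, 0], [-0.3, 0, 0], [-0.3, 0, 0], [-0.3, 0, 0], [-0.3, 0, 0]], twist=[[0, 0, 0], [0, 0, 0], [0, 0, 0], [0, 0, 0], [0, 0, 0], [0, 0, 0], [0, 0, 0], [0, 0, 0]], jaw=[0.8, 0.8, 0.8, 0.8, 0.8, 0.8, 0.8, 0.8])

```text
clock: 51.82
eef_pos: [0.5342, -0.1335, 0.0418]
eef_rot: [-0.048, 0.999, -0.0, 0.0]
wrist_force: [-1.1, -0.1, 0.0]
finger_gap: 0.199
finger_force: 0.2
```

Call:
drive_tool(translation=[[-0.25, 0, 0], [-0.25, 0, 0], [-0.25, 0, 0], [-0.25, 0, 0], [-0.2, 0, 0], [-0.12, 0, 0], [-0.1, 0, 0], [0, 0, 0]], twist=[[0, 0, 0], [0, 0, 0], [0, 0, 0], [0, 0, 0], [0, 0, 0], [0, 0, 0], [0, 0, 0], [0, 0, 0]], jaw=[0.8, 0.8, 0.8, 0.8, 0.8, 0.8, 0.8, 0.8])

```text
clock: 52.48
eef_pos: [0.569, -0.1301, 0.0418]
eef_rot: [-0.048, 0.999, -0.0, 0.0]
wrist_force: [-0.0, -0.5, 0.8]
finger_gap: 0.199
finger_force: 0.0
```

Call:
drive_tool(translation=[[0, 0, 0], [0.5, 0, 0], [0.5, 0, 0], [0, 0, -1], [0, 0, -1], [0, 0, -1], [0, 0, -1], [0, 0, -1]], twist=[[0, 0, 0], [0, 0, 0], [0, 0, 0], [0, 0, 0], [0, 0, 0], [0, 0, 0], [0, 0, 0], [0, 0, 0]], jaw=[0.8, 0.8, 0.8, 0.8, 0.8, 0.8, 1, 1])

```text
clock: 53.15
eef_pos: [0.5432, -0.1327, 0.1681]
eef_rot: [-0.047, 0.999, 0.0, -0.0]
wrist_force: [1.2, 0.5, -0.6]
finger_gap: 0.006
finger_force: 0.0
```

Call:
drive_tool(translation=[[0, 0, -0.6], [0, 0, 0], [0, 0, 0], [0, 0, 0], [0, 0, 0], [0, 0, 0], [0, 0, 0], [0, 0, 0]], twist=[[0, 0, 0], [0, 0, 0], [0, 0, 0], [0, 0, 0], [0, 0, 0], [0, 0, 0], [0, 0, 0], [0, 0, 0]], jaw=[1, 1, 1, 1, 1, 1, 1, 1])

```text
clock: 53.82
eef_pos: [0.5435, -0.1325, 0.1812]
eef_rot: [-0.048, 0.999, -0.0, -0.001]
wrist_force: [0.2, 0.2, -0.9]
finger_gap: 0.002
finger_force: 0.0
```

Run:
```python
from h import *
np.set_printoptions(suppress=True)
s=cam('side');w=cam('wrist')
plan([*c2w([66,-50]),.2],5.53)
S=cv2.resize(s['frame'][170:280,200:330,::-1],None,fx=4,fy=4,interpolation=cv2.INTER_CUBIC)
cv2.imwrite('pics/f8.png',cv2.resize(np.hstack([w['frame'][60:,:,::-1][:324],cv2.resize(S,(383,324))]),(800,290)))
print(proj(w,[[*c2w([66,-103]),.117],[*c2w([-30,-11]),.040],[*c2w([-30,140]),.04]]))
```

```text
pos [ 0.5436 -0.1326  0.1815] yaw 5.45 F [-0.2  0.   0.1] gap -0.005 t 53.9
 turn units [-0.   -0.01 -0.02] | shift units in present tool axes [-5.29 -0.66 -0.75]  in goal axes [-5.29 -0.67 -0.74]
[[167.22214983 376.68395613]
 [280.71729153 225.20343609]
 [440.09174988 224.76622069]]
```

View pics/f8.png

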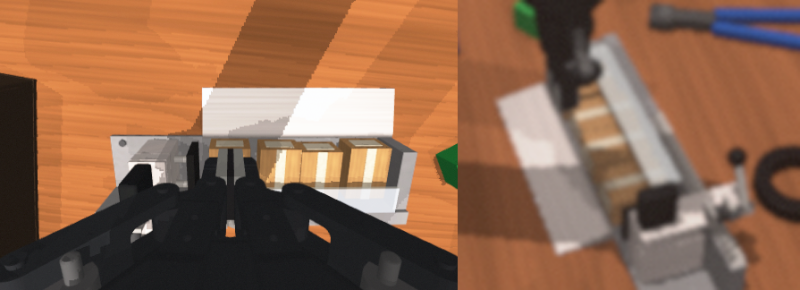

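The left part, from the wrist camera, shows all four cartons lying in the channel at about (228,150), (280,160), (322,160) and (367,160). The right part, from the side camera, shows the knob still flipped at (737,155). Now flip it back.

Call:
drive_tool(translation=[[-0.9, -0.2, 0], [-0.9, -0.2, 0], [-0.9, -0.2, 0], [-0.9, -0.2, 0], [-0.9, -0.2, 0], [-0.79, -0.15, 0], [0, 0, 0], [0, 0, 0]], twist=[[0, 0, 0], [0, 0, 0], [0, 0, 0], [0, 0, 0], [0, 0, 0], [0, 0, 0], [0, 0, 0], [0, 0, 0]], jaw=[1, 1, 1, 1, 1, 1, 1, 1])

```text
clock: 54.58
eef_pos: [0.6784, -0.1487, 0.1807]
eef_rot: [-0.048, 0.999, -0.0, -0.001]
wrist_force: [-1.0, -0.3, 0.2]
finger_gap: 0.002
finger_force: 0.0
```

Call:
drive_tool(translation=[[0, 0, 0.6], [0, 0, 0.6], [0, 0, 0.6], [0, 0, 0.26], [0, 0, 0], [0, 0, 0], [0, -0.2, 0], [0, -0.2, 0]], twist=[[0, 0, 0], [0, 0, 0], [0, 0, 0], [0, 0, 0], [0, 0, 0], [0, 0, 0], [0, 0, 0], [0, 0, 0]], jaw=[1, 1, 1, 1, 1, 1, 1, 1])

```text
clock: 55.25
eef_pos: [0.6796, -0.1588, 0.1317]
eef_rot: [-0.048, 0.999, -0.0, 0.001]
wrist_force: [0.4, -0.3, -0.8]
finger_gap: -0.0
finger_force: 0.0
```

Run:
```python
from h import *
np.set_printoptions(suppress=True)
plan([*c2w([66,-126]),.13],5.53)
```

```text
pos [ 0.6796 -0.1588  0.1317] yaw 5.49 F [ 0.4 -0.3 -0.8] gap -0.0 t 55.2
 turn units [-0.01  0.02 -0.01] | shift units in present tool axes [ 0.03 -2.14  0.07]  in goal axes [ 0.03 -2.14  0.07]
```

Call:
drive_tool(translation=[[0, -0.2, 0], [0, -0.2, 0], [0, -0.2, 0], [0, -0.2, 0], [0, -0.2, 0], [0, -0.15, 0], [0, -0.15, 0], [0, -0.15, 0]], twist=[[0, 0, 0], [0, 0, 0], [0, 0, 0], [0, 0, 0], [0, 0, 0], [0, 0, 0], [0, 0, 0], [0, 0, 0]], jaw=[1, 1, 1, 1, 1, 1, 1, 1])

```text
clock: 55.92
eef_pos: [0.6824, -0.1952, 0.1301]
eef_rot: [-0.047, 0.999, -0.0, -0.0]
wrist_force: [-0.7, 0.5, -0.3]
finger_gap: -0.0
finger_force: 0.0
```

Call:
drive_tool(translation=[[0, -0.15, 0], [0, -0.15, 0], [0, -0.15, 0], [0, -0.15, 0], [0, -0.1, 0], [0, 0, 0], [0, 0, -1], [0, 0, -1]], twist=[[0, 0, 0], [0, 0, 0], [0, 0, 0], [0, 0, 0], [0, 0, 0], [0, 0, 0], [0, 0, 0], [0, 0, 0]], jaw=[1, 1, 1, 1, 1, 1, 1, 1])

```text
clock: 56.58
eef_pos: [0.6831, -0.2113, 0.1787]
eef_rot: [-0.048, 0.999, 0.001, -0.002]
wrist_force: [1.0, 0.2, 0.0]
finger_gap: 0.001
finger_force: 0.0
```

Call:
drive_tool(translation=[[0, 0, -1], [0.8, 0.12, 0], [0.8, 0.12, 0], [0.8, 0.12, 0], [0.75, 0.12, 0], [0, 0, 0], [0, 0, 0], [0, 0, 0]], twist=[[0, 0, 0], [0, 0, 0], [0, 0, 0], [0, 0, 0], [0, 0, 0], [0, 0, 0], [0, 0, 0], [0, 0, 0]], jaw=[1, 0.4, 0.4, 0.4, 0.4, 0.4, 0.4, 0.4])

```text
clock: 57.25
eef_pos: [0.6053, -0.2071, 0.2056]
eef_rot: [-0.048, 0.999, 0.0, 0.0]
wrist_force: [0.5, -0.1, 0.6]
finger_gap: 0.6
finger_force: 0.0
```

Run:
```python
from h import *
np.set_printoptions(suppress=True)
w=cam('wrist');s=cam('side')
plan([*c2w([-12.5,-114]),.106],5.53)
S=cv2.resize(s['frame'][200:290,250:340,::-1],(324,324),interpolation=cv2.INTER_CUBIC)
cv2.imwrite('pics/f9.png',cv2.resize(np.hstack([w['frame'][60:,:,::-1][:324],S]),(800,310)))
k=proj(w,[[*c2w([66,-155]),.117],[*c2w([66,-103]),.117]]);print(k,(k-[0,60])*800/836)
```

```text
pos [ 0.6055 -0.2072  0.2052] yaw 5.51 F [-0.4  0.2  0.5] gap 0.599 t 57.4
 turn units [-0.  0. -0.] | shift units in present tool axes [ 0.03 -0.02  3.97]  in goal axes [ 0.03 -0.02  3.97]
[[204.89475913 297.59392502]
 [269.73216246 297.70071337]] [[196.07153984 227.36260768]
 [258.11690188 227.46479748]]
```

View pics/f9.png

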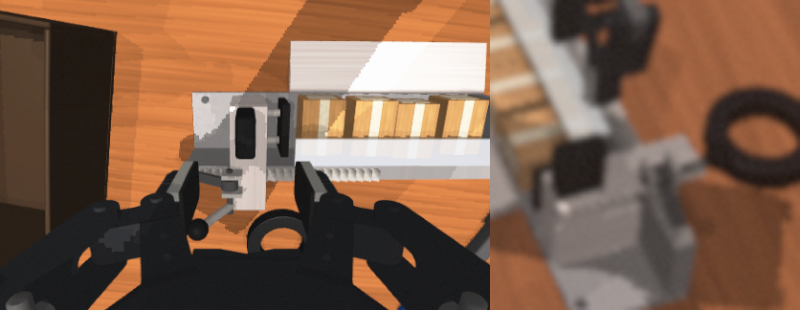

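The knob is at (198,230), leaning away from the stop, so the pawl is down on the rack. Four cartons are in the row. Pinch the fin and ratchet forward.

Call:
drive_tool(translation=[[0, 0, 0.8], [0, 0, 0.8], [0, 0, 0.8], [0, 0, 0.8], [0, 0, 0.77], [0, 0, 0], [0, 0, 0], [0, 0, 0]], twist=[[0, 0, 0], [0, 0, 0], [0, 0, 0], [0, 0, 0], [0, 0, 0], [0, 0, 0], [0, 0, 0], [0, 0, 0]], jaw=[0.4, 0.4, 0.4, 0.4, 0.4, 0.4, 1, 1], force=60)

```text
clock: 58.02
eef_pos: [0.6054, -0.2079, 0.107]
eef_rot: [-0.048, 0.999, -0.0, 0.0]
wrist_force: [-0.1, 0.3, 0.1]
finger_gap: 0.326
finger_force: 0.0
```

Call:
drive_tool(translation=[[0, 0, 0], [0, 0, 0], [0, 0, 0], [0, 0.2, 0], [0, 0.2, 0], [0, 0.2, 0], [0, 0.2, 0], [0, 0.2, 0]], twist=[[0, 0, 0], [0, 0, 0], [0, 0, 0], [0, 0, 0], [0, 0, 0], [0, 0, 0], [0, 0, 0], [0, 0, 0]], jaw=[1, 1, 1, 1, 1, 1, 1, 1])

```text
clock: 58.68
eef_pos: [0.6033, -0.1838, 0.1078]
eef_rot: [-0.047, 0.999, -0.001, 0.002]
wrist_force: [2.3, -3.1, 6.4]
finger_gap: 0.179
finger_force: 61.1
```

Call:
drive_tool(translation=[[0, 0.1, 0], [0, 0.1, 0], [0, 0.1, 0], [0, 0.1, 0], [0, 0, 0], [0, 0, 0], [0, 0, 0], [0, 0, 0]], twist=[[0, 0, 0], [0, 0, 0], [0, 0, 0], [0, 0, 0], [0, 0, 0], [0, 0, 0], [0, 0, 0], [0, 0, 0]], jaw=[1, 1, 1, 1, 1, 1, 1, 1])

```text
clock: 59.35
eef_pos: [0.6023, -0.1728, 0.1078]
eef_rot: [-0.048, 0.999, -0.0, 0.001]
wrist_force: [0.6, -1.4, 8.6]
finger_gap: 0.177
finger_force: 61.4
```

Run:
```python
from h import *
np.set_printoptions(suppress=True)
plan([*c2w([-12.5,-114+50]),.106],5.53)
c=cam('top');chan(c)
```

```text
pos [ 0.6023 -0.1728  0.1078] yaw 5.46 F [ 0.6 -1.4  8.6] gap 0.177 t 59.4
 turn units [-0.01  0.03 -0.01] | shift units in present tool axes [0.03 0.6  0.07]  in goal axes [0.03 0.6  0.07]
  chan blob n 1184 x [-81.    3.8] y [-66. 136.]
```

Call:
drive_tool(translation=[[0, 0.05, 0], [0, 0.05, 0], [0, 0.05, 0], [0, 0.05, 0], [0, 0.05, 0], [0, 0, 0], [0, 0, 0], [0, 0, 0]], twist=[[0, 0, 0], [0, 0, 0], [0, 0, 0], [0, 0, 0], [0, 0, 0], [0, 0, 0], [0, 0, 0], [0, 0, 0]], jaw=[1, 1, 1, 1, 1, 1, 1, 1])

```text
clock: 60.07
eef_pos: [0.6018, -0.1677, 0.1078]
eef_rot: [-0.047, 0.999, -0.001, 0.002]
wrist_force: [1.8, -3.6, 6.1]
finger_gap: 0.179
finger_force: 61.1
```

Call:
drive_tool(translation=[[0, 0.05, 0], [0, 0.05, 0], [0, 0.05, 0], [0, 0.05, 0], [0, 0, 0], [0, 0, 0], [0, 0, 0], [0, 0, 0]], twist=[[0, 0, 0], [0, 0, 0], [0, 0, 0], [0, 0, 0], [0, 0, 0], [0, 0, 0], [0, 0, 0], [0, 0, 0]], jaw=[1, 1, 1, 1, 1, 1, 1, 1])

```text
clock: 60.73
eef_pos: [0.6014, -0.1636, 0.1078]
eef_rot: [-0.047, 0.999, -0.002, 0.002]
wrist_force: [3.0, -6.3, 5.9]
finger_gap: 0.178
finger_force: 60.8
```

Call:
drive_tool(translation=[[0, 0.05, 0], [0, 0.05, 0], [0, 0.05, 0], [0, 0, 0], [0, 0, 0], [0, 0, 0], [0, 0, 0], [0, 0, 0]], twist=[[0, 0, 0], [0, 0, 0], [0, 0, 0], [0, 0, 0], [0, 0, 0], [0, 0, 0], [0, 0, 0], [0, 0, 0]], jaw=[1, 1, 1, 1, 1, 1, 1, 1])

```text
clock: 61.4
eef_pos: [0.6011, -0.1604, 0.1078]
eef_rot: [-0.047, 0.999, -0.002, 0.002]
wrist_force: [4.5, -7.5, 3.9]
finger_gap: 0.175
finger_force: 60.7
```

Run:
```python
from h import *
np.set_printoptions(suppress=True)
plan([*c2w([-12.5,-114+50]),.106],5.53)
```

```text
pos [ 0.6011 -0.1604  0.1078] yaw 5.35 F [ 4.5 -7.5  3.9] gap 0.175 t 61.4
 turn units [-0.04  0.04 -0.04] | shift units in present tool axes [0.03 0.1  0.07]  in goal axes [0.03 0.1  0.07]
```

Call:
drive_tool(translation=[[0, 0.05, 0], [0, 0.05, 0], [0, 0.05, 0], [0, 0, 0], [0, 0, 0], [0, 0, 0], [0, 0, 0], [0, 0, 0]], twist=[[0, 0, 0], [0, 0, 0], [0, 0, 0], [0, 0, 0], [0, 0, 0], [0, 0, 0], [0, 0, 0], [0, 0, 0]], jaw=[1, 1, 1, 1, 1, 1, 1, 1])

```text
clock: 62.07
eef_pos: [0.6009, -0.1582, 0.1078]
eef_rot: [-0.046, 0.999, -0.003, 0.002]
wrist_force: [6.9, -12.5, 1.1]
finger_gap: 0.177
finger_force: 60.2
```

Call:
drive_tool(translation=[[0, 0.05, 0], [0, 0.05, 0], [0, 0, 0], [0, 0, 0], [0, 0, 0], [0, 0, 0], [0, 0, 0], [0, 0, 0]], twist=[[0, 0, 0], [0, 0, 0], [0, 0, 0], [0, 0, 0], [0, 0, 0], [0, 0, 0], [0, 0, 0], [0, 0, 0]], jaw=[1, 1, 1, 1, 1, 1, 1, 1])

```text
clock: 62.73
eef_pos: [0.6008, -0.1581, 0.1078]
eef_rot: [-0.045, 0.999, -0.004, 0.003]
wrist_force: [12.0, -19.1, -2.8]
finger_gap: 0.18
finger_force: 59.8
```

Call:
drive_tool(translation=[[0, 0.05, 0], [0, 0, 0], [0, 0, 0], [0, 0, 0], [0, 0, 0], [0, 0, 0], [0, 0, 0], [0, 0, 0]], twist=[[0, 0, 0], [0, 0, 0], [0, 0, 0], [0, 0, 0], [0, 0, 0], [0, 0, 0], [0, 0, 0], [0, 0, 0]], jaw=[1, 1, 1, 1, 1, 1, 1, 1])

```text
clock: 63.4
eef_pos: [0.6008, -0.158, 0.1078]
eef_rot: [-0.045, 0.999, -0.005, 0.003]
wrist_force: [12.7, -22.0, -4.6]
finger_gap: 0.181
finger_force: 59.6
```

Call:
drive_tool(translation=[[0, -0.05, 0], [0, -0.05, 0], [0, -0.05, 0], [0, -0.05, 0], [0, -0.05, 0], [0, 0, 0], [0, 0, 0], [0, 0, 0]], twist=[[0, 0, 0], [0, 0, 0], [0, 0, 0], [0, 0, 0], [0, 0, 0], [0, 0, 0], [0, 0, 0], [0, 0, 0]], jaw=[1, 1, 1, 1, 1, 1, 1, 1])

```text
clock: 64.07
eef_pos: [0.601, -0.1594, 0.1078]
eef_rot: [-0.047, 0.999, -0.002, 0.002]
wrist_force: [5.8, -8.5, 3.4]
finger_gap: 0.181
finger_force: 60.9
```

Call:
drive_tool(translation=[[0, -0.05, 0], [0, -0.05, 0], [0, 0, 0], [0, 0, 0], [0, 0, 0], [0, 0, 0], [0, 0, 0], [0, 0, 0]], twist=[[0, 0, 0], [0, 0, 0], [0, 0, 0], [0, 0, 0], [0, 0, 0], [0, 0, 0], [0, 0, 0], [0, 0, 0]], jaw=[1, 1, 1, 1, 1, 1, 1, 1])

```text
clock: 64.73
eef_pos: [0.6012, -0.1615, 0.1078]
eef_rot: [-0.047, 0.999, -0.002, 0.002]
wrist_force: [3.3, -6.4, 4.7]
finger_gap: 0.179
finger_force: 61.1
```

Call:
drive_tool(translation=[[0, -0.05, 0], [0, -0.05, 0], [0, 0, 0], [0, 0, 0], [0, 0, 0], [0, 0, 0], [0, 0, 0], [0, 0, 0]], twist=[[0, 0, 0], [0, 0, 0], [0, 0, 0], [0, 0, 0], [0, 0, 0], [0, 0, 0], [0, 0, 0], [0, 0, 0]], jaw=[1, 1, 1, 1, 1, 1, 1, 1])

```text
clock: 65.4
eef_pos: [0.6013, -0.1625, 0.1078]
eef_rot: [-0.047, 0.999, -0.001, 0.002]
wrist_force: [2.0, -3.7, 6.8]
finger_gap: 0.176
finger_force: 61.6
```

Call:
drive_tool(translation=[[0, -0.05, 0], [0, -0.05, 0], [0, 0, 0], [0, 0, 0], [0, 0, 0], [0, 0, 0], [0, 0, 0], [0, 0, 0]], twist=[[0, 0, 0], [0, 0, 0], [0, 0, 0], [0, 0, 0], [0, 0, 0], [0, 0, 0], [0, 0, 0], [0, 0, 0]], jaw=[1, 1, 1, 1, 1, 1, 1, 1])

```text
clock: 66.07
eef_pos: [0.6013, -0.1628, 0.1077]
eef_rot: [-0.048, 0.999, 0.001, 0.001]
wrist_force: [-1.0, 2.5, 11.0]
finger_gap: 0.178
finger_force: 62.3
```

Call:
drive_tool(translation=[[0, 0, 0], [0, 0, 0], [0, 0, 0], [0, 0, 0], [0, 0, 0], [0, 0, -0.5], [0, 0, -0.8], [0, 0, -1]], twist=[[0, 0, 0], [0, 0, 0], [0, 0, 0], [0, 0, 0], [0, 0, 0], [0, 0, 0], [0, 0, 0], [0, 0, 0]], jaw=[0.4, 0.4, 0.4, 0.4, 0.4, 0.4, 0.4, 0.4])

```text
clock: 66.73
eef_pos: [0.5995, -0.1639, 0.1634]
eef_rot: [-0.047, 0.999, 0.0, -0.002]
wrist_force: [0.6, 1.2, 0.4]
finger_gap: 0.6
finger_force: 0.0
```

Call:
drive_tool(translation=[[0, 0, -1], [0, 0, -1], [0, 0, -1], [0.8, 0, 0], [0.8, 0, 0], [0.8, 0, 0], [0.6, 0, 0], [0, 0, 0]], twist=[[0, 0, 0], [0, 0, 0], [0, 0, 0], [0, 0, 0], [0, 0, 0], [0, 0, 0], [0, 0, 0], [0, 0, 0]], jaw=[0.4, 0.4, 0.4, 0.4, 0.4, 0.4, 0.4, 0.4])

```text
clock: 67.4
eef_pos: [0.5233, -0.1727, 0.2399]
eef_rot: [-0.046, 0.999, 0.0, 0.0]
wrist_force: [0.1, -0.4, -0.1]
finger_gap: 0.601
finger_force: 0.0
```

Run:
```python
from h import *
np.set_printoptions(suppress=True)
plan([*c2w([-12.5,-64]),.2],5.53)
w=cam('wrist')
save(w,'end')
s,k=np.sin(cl[2]),np.cos(cl[2])
def cf(px,z):
    d=(onz(w,px,z)-cl[:2])*1000; return np.c_[k*d[:,0]+s*d[:,1],-s*d[:,0]+k*d[:,1]]
vv,uu=np.mgrid[0:384,0:512];px=np.c_[uu.ravel(),vv.ravel()];f=w['frame'].reshape(-1,3).astype(int)
# fin: black blob at z .115
for nm,z,box,m in (('fin',.115,(-40,20,-100,-40),f.max(1)<60),('pad top',.05,(-33,4,-60,-20),f.max(1)<60),('knob',.117,(45,90,-140,-60),f.max(1)<60),('tan',.040,(-32,3,-45,140),(f[:,0]-f[:,2]>35))):
    p=cf(px,z);sel=m&(p[:,0]>box[0])&(p[:,0]<box[1])&(p[:,1]>box[2])&(p[:,1]<box[3])
    q=p[sel]
    if len(q): print(nm,len(q),'x',np.percentile(q[:,0],[2,50,98]).round(1),'y',np.percentile(q[:,1],[2,50,98]).round(1))
# seams: rows of colour along x=-15, z=.040
ys=np.arange(-60,145,3.)
P=np.array([[*c2w([-18,y]),.040] for y in ys]);uv=proj(w,P).round().astype(int)
print([(int(y),*w['frame'][v,u].tolist()) for y,(u,v) in zip(ys,uv) if 0<=u<512 and 0<=v<384])
```

```text
pos [ 0.5233 -0.1727  0.2399] yaw 5.28 F [ 0.1 -0.4 -0.1] gap 0.601 t 67.4
 turn units [ 0.01  0.01 -0.05] | shift units in present tool axes [-3.11  0.3   1.6 ]  in goal axes [-3.11  0.29  1.6 ]
fin 835 x [-39.3 -20.5  10.2] y [-93.1 -67.7 -45.1]
pad top 250 x [-32.4 -14.3   3.1] y [-58.9 -41.2 -36.6]
knob 2981 x [45.3 66.6 88.9] y [-138.4 -100.   -61.8]
tan 2811 x [-31.6 -16.9   2.3] y [-32.9  62.2 137.3]
[(-60, 125, 117, 114), (-57, 127, 119, 115), (-54, 130, 122, 119), (-51, 128, 121, 117), (-48, 131, 122, 118), (-45, 136, 131, 126), (-42, 26, 26, 26), (-39, 38, 35, 36), (-36, 55, 45, 36), (-33, 174, 127, 79), (-30, 196, 143, 88), (-27, 198, 143, 89), (-24, 236, 181, 113), (-21, 240, 184, 115), (-18, 250, 245, 227), (-15, 253, 250, 237), (-12, 153, 142, 123), (-9, 23, 21, 22), (-6, 23, 24, 25), (-3, 53, 52, 50), (0, 104, 102, 97), (3, 103, 102, 97), (6, 103, 101, 97), (9, 114, 107, 100), (12, 239, 185, 115), (15, 241, 187, 115), (18, 240, 186, 114), (21, 238, 183, 115), (24, 240, 185, 116), (27, 253, 250, 236), (30, 253, 250, 236), (33, 252, 248, 232), (36, 241, 190, 118), (39, 242, 190, 118), (42, 247, 200, 123), (45, 247, 200, 124), (48, 239, 186, 116), (51, 232, 174, 108), (54, 239, 185, 114), (57, 239, 186, 115), (60, 235, 179, 111), (63, 237, 181, 114), (66, 238, 184, 115), (69, 250, 235, 196), (72, 253, 249, 234), (75, 253, 249, 233), (78, 253, 250, 235), (81, 241, 190, 117), (84, 242, 190, 116), (87, 247, 200, 125), (90, 243, 192, 119), (93, 232, 175, 108), (96, 208, 152, 95), (99, 236, 181, 112), (102, 240, 188, 116), (105, 240, 186, 116), (108, 236, 180, 112), (111, 240, 187, 115), (114, 252, 247, 227), (117, 253, 250, 236), (120, 252, 248, 231), (123, 252, 249, 232), (126, 242, 190, 116), (129, 240, 187, 115), (132, 248, 201, 124), (135, 244, 194, 119), (138, 205, 149, 92), (141, 82, 74, 68), (144, 74, 73, 72)]
```

```bash
python3 -c "
from plant import order
print(order.job_done())"
```

```text
the job is handed in; nothing more can be done
None
```

I handed the job in: all four cartons are flat and side by side against the stop, and the pawl is back on the rack. I pressed the pad fully in; on release the jaw sprang back about 5 mm onto a tooth, leaving the pad about 11 of 16 mm in, as tight as the rack allows.

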